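# Clear the printing bed and close up the row of printing blocks

### The arm

A 6-joint arm with a two-finger parallel gripper is mounted at the origin on the work surface. World frame = base frame: x ahead of the robot, y to its left, z up, the work surface at z = 0. Lengths are in m, angles in degrees, forces in N, time in s.
With the tool pointing down it reaches from about 0.375 to 0.75 m from the base axis. Payload 9 kg.
Tool frame: the origin (TCP) lies on the centre line of the jaws, within the pads' length; the fingertips stand bot.finger_overhang ahead of it and the grasp point (between the pads) lies 11 mm behind it (bot.finger_overhang is the distance from the TCP to the fingertips, in m); z points along the fingers, y is the line along which they close (so a half turn about z gives the same grasp; the last joint's range is limited). The gripper opens to 85 mm and grips with 20 to 120 N. Pads are 22 mm wide; open, the fingers measure 114 mm over their backs; the gripper's body (76 mm by 85 mm) begins 54 mm behind the grasp point. The pads swing forward as they close: fully open they stand 13 mm farther back than shut.
Start: joints at [57.141, 5.964, 5.575, 89.605, 0, 77.527], TCP at [0.209, 0.562, 0.205] pointing down, gripper open.
Joint ranges: [-171.21, 171.21], [-48.23, 106.86], [-62.78, 66.21], [-105.2, 120.99], [-86.42, 89.51], [-180, 180]. Speed limits (degrees/s): [127.2, 127.2, 147.25, 180, 180, 180].

### API

Orientations are given as [roll, pitch, yaw] about the fixed x, y, z axes, in that order (R = Rz(yaw) Ry(pitch) Rx(roll)).
In Python, from bench import sensors, eyes, bot gives the robot as it stands.
- The arm moves only by the tool apply_moves, never from a script. Its argument "deltas" is a list of rows, each an object with "travel": the shift along the tool's x, y, z in mm, a list of three; "dr": the turn, a rotation vector about the tool's x, y, z in rad, a list of three; "claw": the closure, from 0 (fully open) to 1 (shut). In form: [{"travel": [x, y, z], "dr": [rx, ry, rz], "claw": claw}, ...]. A call has 1 to 10 rows; each row is the pose to reach, as a shift and turn from the pose commanded when the call began, along the tool's axes at that moment; what a row does not reach only later rows make up. A row lasts 1/8 s, in which the tool goes at most 62.5 mm and 10.7 degrees, less where a joint would pass 70% of its speed; a pose out of reach is approached as far as the arm can. A call with a gripper value outside its range is refused whole. The fingers move at their own pace and stop on an object; "newtons" is the grip in N (left out, the last holds). Time passes only in rows, so rows that repeat a pose let the fingers close. It gives the time, the measured TCP pose, the force, the opening and the grip force at its end, in the units of the state.
- sensors.observe(): the state, without advancing time (a new reading comes with each control period).
- eyes.snapshot(name): name is "scene" or "top" or "wrist"; returns the picture (480x640x3 uint8, red, green, blue); there is no depth.
- eyes.camera_params(name): a dict with "fx", "fy", "cx", "cy" (pixels), "view" (4x4, takes a point from world to camera coordinates). Camera axes: x right, y up, looking along -z (the intrinsics and any distortion apply to the point x, -y, -z); pixel columns grow to the right and rows downward; lengths in m; the calibration is good to about 2 mm. The wrist camera is an equidistant fisheye: a pixel r from the principal point sees the ray r / f radians off the axis. A picture is of the moment at which its call begins: read the wrist's pose just before it. camera_params takes no time and is no camera call; for the wrist camera it gives the pose at the moment of the call.
- bot.job_done(): hands the job in; it is judged then, once.
The state is a dict: "t": time; "joint_positions": joint angles; "joint_velocities": joint speeds; "effort": joint torques, N m; "position": TCP position; "tool_rot": TCP orientation; "ft_force": force on the tool from outside, world axes, zero at the start; "torque": the same for the moment, N m; "width": opening from 0.0 (shut) to 1.0 (fully open); "finger_force": force on a finger pad.
Only numpy, scipy, OpenCV 4.12 (cv2) and the standard library are available. Lean on these libraries where they do the work, as an engineer would, in place of code of your own. Each camera call takes 0.05 s, during which the arm holds its last target. There are 200 camera calls.

### The job

Get the printing bed ready for a border print: first, with the flat brush, sweep all the hard grey lumps off the canvas into the steel tray at the bed's right-hand end (move them only with the brush, not with the gripper or a block). Then stand the brush back upright in its wooden rest and set all the printing blocks, in any order, down flat on the bed as one closed row along the far rail, their grip ridges running along the rail: the first butted flush against the left stop, each next one flush against its neighbour, all flush to the rail with no gaps. Do not disturb the pot, the jar or the cup.

Things in the scene. Friction and masses are not known exactly. Their poses are not given: they have to be found in the camera images.
- bed: fixed canvas-topped board 200 (x) by 280 mm (y), canvas 24 mm above the table; origin: centre of its underside; x away from the robot, y left. Dark far rail (inner face x=+84 mm) and left stop (inner face y=+124 mm), both 16 mm wide and 16 mm above the canvas; near kerb 8 mm high (inner face x=-90 mm). The right end (y=-140 mm) is open and drops into the steel tray, part of the bed.
- corner (a point): inner corner of the bed where the rail's and the stop's faces meet, on the canvas (24 mm above the table); axes as the bed's: the row runs from here along -y, with the rail at x = 0 and the canvas on the -x side.
- tray (a point): centre of the floor (4 mm above the table, 20 mm below the canvas) of the catch tray at the bed's right end: inside 200 mm (x) by 95 mm (y), from the board's edge (y = +47.5 mm here) to the outer wall; walls 34 mm above the table on the three outer sides. Axes as the bed's.
- rest: fixed shallow wooden open box in which the brush stands, 145 mm (x) by 75 mm (y) outside, walls 4 mm thick and 18 mm high, floor 4 mm thick; origin at the centre of its underside.
- brush: flat dyer's brush standing on its bristles: stiff (solid) bristles 100 mm wide (x), 28 mm thick (y), 0 to 30 mm high; wooden head 104 x 30 mm from 30 to 52 mm; wooden handle 40 mm wide (x), 22 mm thick (y), from 52 to 108 mm, to be gripped from above. 0.18 kg. Origin: centre of the bristles' underside, z up.
- block0: wooden printing block: base 75 mm (x) by 50 mm (y), 30 mm high; on top in the middle an upright grip ridge 20 mm thick (x), 34 mm long (y), from 30 to 72 mm above the underside. All blocks are identical, the same after a half turn. 0.15 to 0.3 kg. Origin: centre of the underside, z up. Starts on the table left of the bed. Three or four of the four are present.
- block1: wooden printing block: base 75 mm (x) by 50 mm (y), 30 mm high; on top in the middle an upright grip ridge 20 mm thick (x), 34 mm long (y), from 30 to 72 mm above the underside. All blocks are identical, the same after a half turn. 0.15 to 0.3 kg. Origin: centre of the underside, z up. Starts on the table left of the bed. Three or four of the four are present.
- block2: wooden printing block: base 75 mm (x) by 50 mm (y), 30 mm high; on top in the middle an upright grip ridge 20 mm thick (x), 34 mm long (y), from 30 to 72 mm above the underside. All blocks are identical, the same after a half turn. 0.15 to 0.3 kg. Origin: centre of the underside, z up. Starts on the table left of the bed. Three or four of the four are present.
- block3: wooden printing block: base 75 mm (x) by 50 mm (y), 30 mm high; on top in the middle an upright grip ridge 20 mm thick (x), 34 mm long (y), from 30 to 72 mm above the underside. All blocks are identical, the same after a half turn. 0.15 to 0.3 kg. Origin: centre of the underside, z up. Starts on the table left of the bed. Three or four of the four are present.
- lump0: hard grey lump of set resist paste, about 28 x 26 x 20 mm, 20 g; origin at its middle (10 mm above what it lies on). Starts on the canvas of the bed. Three or four of the four lumps are present.
- lump1: hard grey lump of set resist paste, about 28 x 26 x 20 mm, 20 g; origin at its middle (10 mm above what it lies on). Starts on the canvas of the bed. Three or four of the four lumps are present.
- lump2: hard grey lump of set resist paste, about 28 x 26 x 20 mm, 20 g; origin at its middle (10 mm above what it lies on). Starts on the canvas of the bed. Three or four of the four lumps are present.
- lump3: hard grey lump of set resist paste, about 28 x 26 x 20 mm, 20 g; origin at its middle (10 mm above what it lies on). Starts on the canvas of the bed. Three or four of the four lumps are present.
- pot: bystander: dark steel pot with two side handles, 84 mm across, 85 mm high, beyond the bed to the right; origin at its underside.
- jar: bystander: white jar with steel cap, 64 mm across, 90 mm high, beyond the bed; origin at its underside.
- cup: bystander: metal cup, 70 mm across, 70 mm high, beyond the bed to the left; origin at its underside.

How it is judged (in metres and radians):
On the way, in this order (a step that is already met when the one before it is completed fails the run):
1. all lumps are swept off the canvas into the tray (y of lump0 in the frame of tray between -0.047 and 0.043 m and x of lump0 in the frame of tray between -0.1 and 0.1 m and z of each of lump0, lump1, lump2, lump3 in the frame of tray below 0.035 m and y of lump1 in the frame of tray between -0.047 and 0.043 m and x of lump1 in the frame of tray between -0.1 and 0.1 m and y of lump2 in the frame of tray between -0.047 and 0.043 m and x of lump2 in the frame of tray between -0.1 and 0.1 m and y of lump3 in the frame of tray between -0.047 and 0.043 m and x of lump3 in the frame of tray between -0.1 and 0.1 m), for 0.2 s.
2. the blocks form one closed row in the corner of rail and stop ((y of block0 in the frame of corner between -0.028 and -0.021 m or y of block1 in the frame of corner between -0.028 and -0.021 m or y of block2 in the frame of corner between -0.028 and -0.021 m or y of block3 in the frame of corner between -0.028 and -0.021 m) and (y of block0 in the frame of corner between -0.079 and -0.071 m or y of block1 in the frame of corner between -0.079 and -0.071 m or y of block2 in the frame of corner between -0.079 and -0.071 m or y of block3 in the frame of corner between -0.079 and -0.071 m) and (y of block0 in the frame of corner between -0.13 and -0.121 m or y of block1 in the frame of corner between -0.13 and -0.121 m or y of block2 in the frame of corner between -0.13 and -0.121 m or y of block3 in the frame of corner between -0.13 and -0.121 m) and (y of block0 in the frame of corner between -0.028 and -0.021 m or y of block0 in the frame of corner between -0.079 and -0.071 m or y of block0 in the frame of corner between -0.13 and -0.121 m or y of block0 in the frame of corner between -0.181 and -0.171 m) and x of block0 in the frame of corner between -0.0405 and -0.033 m and z of block0 in the frame of corner between -0.004 and 0.004 m and angle between the x axis of each of block0, block1, block2, block3 and the x axis of bed, either way round below 0.05 rad and angle between each of block0, block1, block2, block3's own z axis and vertical below 0.06 rad and linear speed of each of block0, block1, block2, block3 below 0.02 m/s and (y of block1 in the frame of corner between -0.028 and -0.021 m or y of block1 in the frame of corner between -0.079 and -0.071 m or y of block1 in the frame of corner between -0.13 and -0.121 m or y of block1 in the frame of corner between -0.181 and -0.171 m) and x of block1 in the frame of corner between -0.0405 and -0.033 m and z of block1 in the frame of corner between -0.004 and 0.004 m and (y of block2 in the frame of corner between -0.028 and -0.021 m or y of block2 in the frame of corner between -0.079 and -0.071 m or y of block2 in the frame of corner between -0.13 and -0.121 m or y of block2 in the frame of corner between -0.181 and -0.171 m) and x of block2 in the frame of corner between -0.0405 and -0.033 m and z of block2 in the frame of corner between -0.004 and 0.004 m and (y of block3 in the frame of corner between -0.028 and -0.021 m or y of block3 in the frame of corner between -0.079 and -0.071 m or y of block3 in the frame of corner between -0.13 and -0.121 m or y of block3 in the frame of corner between -0.181 and -0.171 m) and x of block3 in the frame of corner between -0.0405 and -0.033 m and z of block3 in the frame of corner between -0.004 and 0.004 m), for 0.2 s.
At the end, for the whole second after the job is handed in: Lumps all in the tray; brush upright in its rest (30 mm); blocks flat on the bed, at rest, within 3 mm of the rail and 0.05 rad of square, ridges along the rail, in one closed row: the first within 3 mm of the stop, 1 mm more for each further block (all of step 1 and all of step 2 and horizontal distance between brush and rest below 0.03 m and angle between brush's own z axis and vertical below 0.08 rad and z of brush in the frame of rest between -0.001 and 0.009 m and linear speed of brush below 0.02 m/s); the robot touches nothing.
It fails at once if a lump is touched by the gripper or arm (contact force between any of the fingers, the arm and lump0 above 0.3 N or contact force between any of the fingers, the arm and lump1 above 0.3 N or contact force between any of the fingers, the arm and lump2 above 0.3 N or contact force between any of the fingers, the arm and lump3 above 0.3 N).
It fails at once if a lump is pushed with a printing block (contact force between any of block0, block1, block2, block3 and lump0 above 0.3 N or contact force between any of block0, block1, block2, block3 and lump1 above 0.3 N or contact force between any of block0, block1, block2, block3 and lump2 above 0.3 N or contact force between any of block0, block1, block2, block3 and lump3 above 0.3 N).
It fails at once if the pot, jar or cup is disturbed (distance of any of pot, jar, cup from where it was at the start of the episode above 0.02 m).
Of block0, block1, block2, block3 only 3 to 4 are there at a start; the rules pass over those that are not, and their reading is None.
Of lump0, lump1, lump2, lump3 only 3 to 4 are there at a start; the rules pass over those that are not, and their reading is None.
At some moment in a run one of block0, block1, block2, block3 may be knocked a few centimetres aside while the robot is not near it.
It also fails if it takes over 210 s, if anything falls off the work surface, if the arm or the gripper's body presses on something with over 40 N, if the wrist force passes 120 N, or if a joint passes its speed limit or range.

## Working session

There is one attempt and no reset: what is moved stays moved. The work goes in short steps, Python scripts to look and compute and a tool call to move; the robot and the scene stay as the last step left them, time stands still between calls to the robot, and variables do not carry over. Pictures are saved under pics/ and viewed, at most 14 in all, crops included, and the job is handed in when it is done.

Besides the shell and the picture viewer there is one more tool, called after ">>>" as name(argument=value, ...) on one line, values as JSON. apply_moves: Moves the arm, as the interface text tells. Its arguments: {"type":"object","properties":{"deltas":{"type":"array","items":{"type":"object","properties":{"travel":{"type":"array","items":{"type":"number"}},"dr":{"type":"array","items":{"type":"number"}},"claw":{"type":"number"}}}},"newtons":{"type":"number"}},"required":["deltas"]}

```bash
ls; mkdir -p pics; python3 - <<'E'
from bench import sensors, eyes, bot
import cv2
print(sensors.observe(), bot.finger_overhang)
for n in("top","scene"):
    cv2.imwrite(f"pics/{n}0.png",eyes.snapshot(n)[:,:,::-1]); print(n,eyes.camera_params(n))
E
```

```text
pics
{'t': 0.0, 'joint_positions': array([ 5.71409674e+01,  5.99992421e+00,  5.52449408e+00,  8.96054669e+01,
       -6.07940322e-04,  7.75254971e+01]), 'joint_velocities': array([-0.0867399 , -0.10055196,  0.02347015,  0.03770916, -0.0748191 ,
        0.01643529]), 'effort': array([-1.24210386e-03, -5.56932807e+01,  5.03645647e+01,  1.69044756e-02,
       -3.56632381e-04, -2.61728900e-06]), 'position': array([0.20877827, 0.56208359, 0.20388438]), 'tool_rot': array([-1.79920881e+02, -1.68805817e-02,  1.59615459e+02]), 'ft_force': array([ 0.23382658, -0.46577541, -1.090215  ]), 'torque': array([ 0.02056119, -0.01293803,  0.02084375]), 'finger_force': 0.0, 'width': 1.0002501191087607} 0.008
top {'fx': 448.81937321963744, 'fy': 448.81937321963744, 'cx': 317.2597455776466, 'cy': 239.90357933870118, 'view': array([[ 0.01506204, -0.99987012, -0.00573477, -0.00855413],
       [ 0.97273779,  0.01332541,  0.23152458, -0.59880885],
       [-0.23141809, -0.00906566,  0.97281215, -0.79656099],
       [ 0.        ,  0.        ,  0.        ,  1.        ]])}
scene {'fx': 473.01958214453236, 'fy': 473.01958214453236, 'cx': 320.59239844035505, 'cy': 240.5063273466924, 'view': array([[ 0.6388306 ,  0.76916619,  0.01669852, -0.39146726],
       [-0.47500531,  0.37725575,  0.7950145 ,  0.24687275],
       [ 0.60519866, -0.51581147,  0.60636054, -1.58130125],
       [ 0.        ,  0.        ,  0.        ,  1.        ]])}
```

View pics/top0.png

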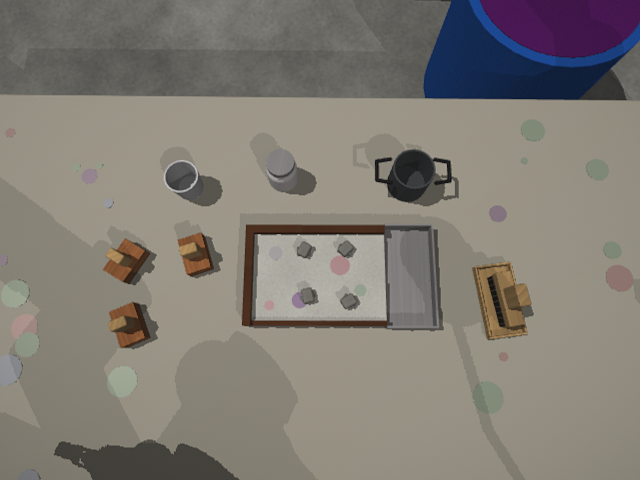

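View pics/scene0.png

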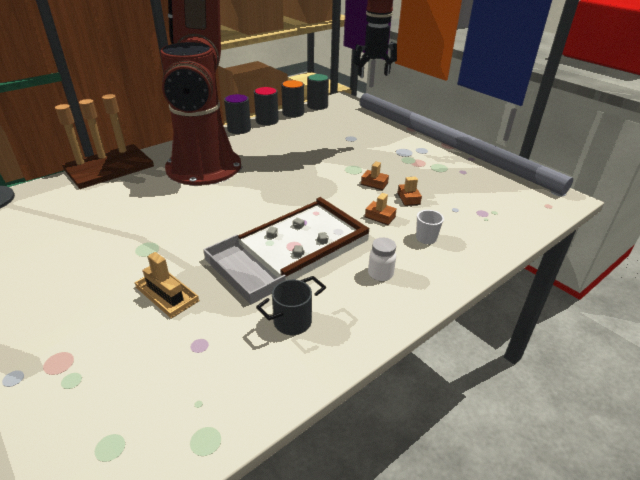

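Top view: three blocks at px (127,260), (196,254), (129,325). There are four lumps at (305,249), (346,248), (308,296), (349,301). The bed spans (245–387, 226–326), the tray runs to x=437, and the rest with the brush is at (500,300).

```bash
cat > h.py <<'E'
import numpy as np, cv2
from scipy.spatial.transform import Rotation as Ro
from bench import sensors, eyes, bot
def ray(P,uv,fish=False):
    uv=np.atleast_2d(np.asarray(uv,float)); a=(uv[:,0]-P['cx'])/P['fx']; b=(uv[:,1]-P['cy'])/P['fy']
    if fish:
        r=np.hypot(a,b)+1e-12; d=np.c_[a/r*np.sin(r),-b/r*np.sin(r),-np.cos(r)]
    else: d=np.c_[a,-b,-np.ones_like(a)]
    V=P['view']; R=V[:3,:3]; return -R.T@V[:3,3], d@R
def plane(P,uv,z,fish=False):
    c,d=ray(P,uv,fish); return (c+d*((z-c[2])/d[:,2])[:,None])[:,:2]
def proj(P,X):
    V=P['view']; q=np.atleast_2d(X)@V[:3,:3].T+V[:3,3]
    return np.c_[P['cx']+P['fx']*q[:,0]/-q[:,2],P['cy']-P['fy']*q[:,1]/-q[:,2]]
def comps(m,mn,mx=1e9):
    n,l,s,c=cv2.connectedComponentsWithStats(m.astype(np.uint8)); return [(c[i],s[i],l==i) for i in range(1,n) if mn<=s[i,4]<=mx]
def rect(P,mask,z,fish=False):
    "min-area rectangle of a mask whose outline is at height z: centre, sizes(mm), angle of long side (deg)"
    cs,_=cv2.findContours(mask.astype(np.uint8),cv2.RETR_EXTERNAL,cv2.CHAIN_APPROX_NONE)
    c=max(cs,key=len)[:,0]; w=plane(P,c,z,fish)
    (cx,cy),(a,b),t=cv2.minAreaRect((w*1000).astype(np.float32))
    if a<b: a,b,t=b,a,t+90
    return np.round([cx,cy,a,b,(t+90)%180-90],1)
def to_tool(dx):
    "world shift (m) -> tool axes mm"
    R=Ro.from_euler('xyz',sensors.observe()['tool_rot'],degrees=True).as_matrix(); return np.round(R.T@np.asarray(dx)*1000,1)
E
python3 - <<'E'
from h import *
im=cv2.imread('pics/top0.png'); P=eyes.camera_params('top')
c,_=ray(P,[0,0]);print('cam',c)
hsv=cv2.cvtColor(im,cv2.COLOR_BGR2HSV)
for p in [(127,268),(120,256),(190,250),(248,280),(320,229),(320,323),(265,300),(410,280),(305,249),(495,300),(515,297),(480,290),(385,300)]:
    print(p,hsv[p[1],p[0]])
cr=cv2.resize(im[200:350,90:250],None,fx=5,fy=4,interpolation=cv2.INTER_CUBIC)
cv2.imwrite('pics/c1.png',cv2.resize(im[215:345,235:545],None,fx=2.58,fy=4,interpolation=cv2.INTER_CUBIC))
E
```

```text
cam [ 0.39827422 -0.00779501  0.91349412]
(127, 268) [ 12 156 144]
(120, 256) [ 17 120 172]
(190, 250) [ 17 121 173]
(248, 280) [ 11 149  70]
(320, 229) [ 10 148  69]
(320, 323) [ 10 156  75]
(265, 300) [ 25  16 174]
(410, 280) [ 12  10 128]
(305, 249) [ 23  21 110]
(495, 300) [18 47 27]
(515, 297) [ 16 118  91]
(480, 290) [ 17 120 159]
(385, 300) [ 27  15 168]
```

View pics/c1.png

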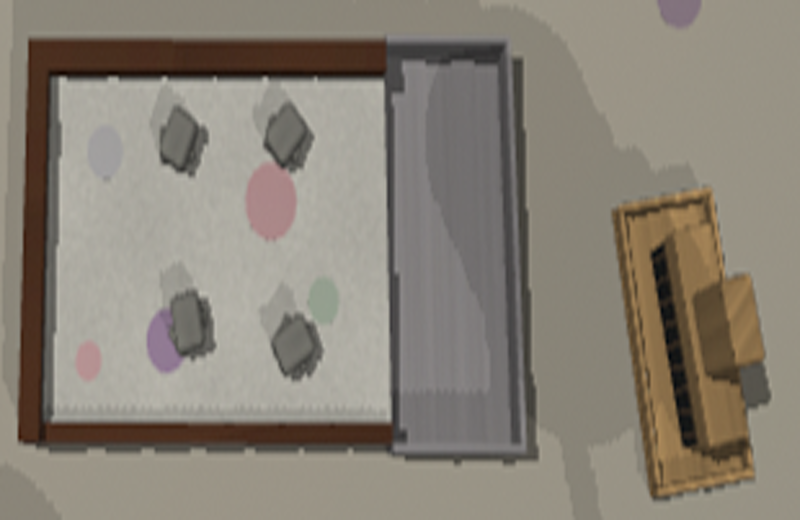

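```bash
cat >> h.py <<'E'
def fitline(w):
    vx,vy,x,y=cv2.fitLine((w*1000).astype(np.float32),cv2.DIST_HUBER,0,.01,.01).ravel(); return np.array([x,y]),np.array([vx,vy])
E
python3 - <<'E'
from h import *
im=cv2.imread('pics/top0.png'); P=eyes.camera_params('top')
hsv=cv2.cvtColor(im,cv2.COLOR_BGR2HSV).astype(int); V=hsv[...,2]
# subpixel step edges: canvas -> dark, per row/col
g=cv2.cvtColor(im,cv2.COLOR_BGR2GRAY).astype(float)
def edge(prof,thr):
    i=np.flatnonzero((prof[:-1]<thr)&(prof[1:]>=thr))
    return None if len(i)==0 else i[0]+(thr-prof[i[0]])/(prof[i[0]+1]-prof[i[0]])
L=[(246+e,r) for r in range(240,318) if (e:=edge(g[r,246:262],120)) is not None]
F=[(c,226+e) for c in range(262,380) if (e:=edge(g[226:242,c],120)) is not None]
O=[(c,218+e) for c in range(255,380) if (e:=edge(-g[218:232,c],-100)) is not None]
N=[(c,318+e) for c in range(262,380) if (e:=edge(-g[318:326,c],-120)) is not None]
K=[(380+e,r) for r in range(245,318) if (e:=edge(-g[r,380:394],-145)) is not None]
for n,p,z in(('stop',L,.024),('rail',F,.024),('railouter',O,.04),('kerb',N,.032),('right',K,.024)):
    q,d=fitline(plane(P,p,z)); print(n,len(p),q,np.degrees(np.arctan2(d[1],d[0])))
m=(V<132)&(hsv[...,1]<60); m[:228]=0;m[320:]=0;m[:,:262]=0;m[:,380:]=0
for c,s,k in comps(m,40): print('lump',c,s[4],plane(P,c,.038))
# blocks
b=(hsv[...,1]>90)&(V>60); b[:,230:]=0; b[:200]=0
for c,s,k in comps(b,150):
    r=k&(hsv[...,0]>=15)
    print('block',c,s, 'ridge',[(x[0],x[1][4]) for x in comps(r,20)])
    print(plane(P,c,.03))
E
```

```text
stop 78 [528.2861  121.03695] 0.46072805
rail 118 [621.6189   -39.423916] -89.23837
railouter 125 [638.53265     1.3963408] -89.36654
kerb 118 [448.84274    -3.9673803] -89.22271
right 73 [ 513.95544 -135.02635] 0.7918632
lump [305.2173913  249.93043478] 230 [[0.5856539  0.02407533]]
lump [346.14473684 249.01754386] 228 [[ 0.58864498 -0.05753252]]
lump [308.50390625 295.8203125 ] 256 [[0.49437272 0.01572957]]
lump [349.593361   301.09958506] 241 [[ 0.48529401 -0.06424189]]
block [193.90093848 254.00834202] [178 233  35  42 959] ridge [(array([189.89716312, 250.27304965]), np.int32(282))]
[[0.57588159 0.24814248]]
block [124.2221172  259.53969754] [ 103  239   46   43 1058] ridge [(array([118.37547893, 257.39463602]), np.int32(261))]
[[0.56261645 0.38735703]]
block [125.18796992 325.13104189] [108 302  41  46 931] ridge [(array([118.88663968, 324.03238866]), np.int32(247))]
[[0.4333385  0.37060046]]
```

```bash
python3 - <<'E'
from h import *
im=cv2.imread('pics/top0.png'); P=eyes.camera_params('top')
hsv=cv2.cvtColor(im,cv2.COLOR_BGR2HSV).astype(int)
m=(hsv[...,1]>85)&(hsv[...,2]>60); m[:250]=0;m[350:]=0;m[:,:460]=0;m[:,545:]=0
c,s,k=max(comps(m,200),key=lambda a:a[1][4]); print(c,s)
# rest left edge, and far-left/near-left corners
L=[(np.flatnonzero(k[r])[0],r) for r in range(270,334) if k[r].any()]
q,d=fitline(plane(P,L,.018)); print('rest left edge',q,np.degrees(np.arctan2(d[1],d[0])))
far=[(c,np.flatnonzero(k[:,c])[0]) for c in range(477,508)]
nea=[(c,np.flatnonzero(k[:,c])[-1]+1) for c in range(490,524)]
for n,p in(('far',far),('near',nea)):
    q,d=fitline(plane(P,p,.018)); print(n,q,np.degrees(np.arctan2(d[1],d[0])))
# scene: handle top
im2=cv2.imread('pics/scene0.png')[225:325,115:215]; cv2.imwrite('pics/c2.png',cv2.resize(np.hstack([im2,im[250:350,455:555]]),None,fx=4,fy=4,interpolation=cv2.INTER_CUBIC))
print('to_tool',to_tool([.50-.2088,0-.5621,.05]))
E
```

```text
[501.27213001 299.87067773] [ 472  262   59   77 2892]
rest left edge [ 490.6824  -322.87357] 8.119126
far [ 565.607  -353.0944] -81.3858
near [ 423.66406 -383.146  ] -81.8561
to_tool [-468.7 -425.5  -49.6]
```

View pics/c2.png

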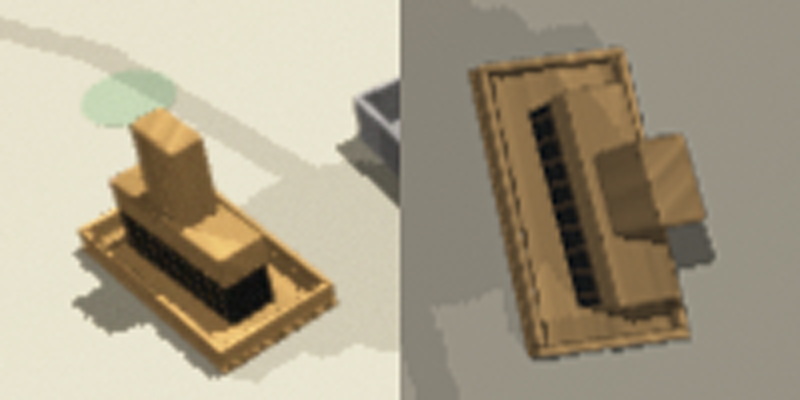

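Crop: the brush stands in its rest, turned a few degrees relative to it. The handle top is about px (524,295) in top and (157,258) in scene.

```bash
python3 - <<'E'
from h import *
P=eyes.camera_params('top'); S=eyes.camera_params('scene')
t=lambda p:np.c_[455+(np.array(p)[:,0]-400)/4,250+np.array(p)[:,1]/4]
s=lambda p:np.c_[115+np.array(p)[:,0]/4,225+np.array(p)[:,1]/4]
ang=lambda w:np.degrees(np.arctan2(*(w[0]-w[1])[::-1]))
for n,p,z in(('bristle',[(535,110),(588,305)],.019),('head',[(553,100),(615,312)],.056),('hand',[(685,133),(707,215)],.112),('handL',[(648,140),(665,228)],.112)):
    w=plane(P,t(p),z);print(n,w,ang(w))
print('handle',plane(P,t([(676,179)]),.112),plane(S,s([(167,132)]),.112))
q=plane(S,s([(270,240),(217,272),(112,182)]),.056); print('head scene',q,ang(q[[2,1]]))
E
```

```text
bristle [[ 0.53832215 -0.34430414]
 [ 0.44255267 -0.36311231]] 11.110916556656548
head [[ 0.53750428 -0.33937638]
 [ 0.43768395 -0.36076155]] 12.092065120579658
hand [[ 0.51432911 -0.37551646]
 [ 0.47793996 -0.38185651]] 9.88339098279224
handL [[ 0.51094469 -0.35873022]
 [ 0.47194918 -0.36279977]] 5.9578012313039
handle [[ 0.49368416 -0.36962384]] [[ 0.49582044 -0.36653407]]
head scene [[ 0.54783124 -0.34180654]
 [ 0.5532205  -0.37554344]
 [ 0.44788808 -0.38923567]] -172.5936167366761
```

>>> apply_moves(deltas=[{"travel":[-47,-43,-10],"dr":[0,0,-0.09]},{"travel":[-94,-86,-20],"dr":[0,0,-0.18]},{"travel":[-141,-128,-30],"dr":[0,0,-0.27]},{"travel":[-188,-170,-40],"dr":[0,0,-0.36]},{"travel":[-235,-213,-50],"dr":[0,0,-0.36]},{"travel":[-282,-255,-50],"dr":[0,0,-0.36]},{"travel":[-328,-298,-50],"dr":[0,0,-0.36]},{"travel":[-375,-340,-50],"dr":[0,0,-0.36]},{"travel":[-422,-383,-50],"dr":[0,0,-0.36]},{"travel":[-469,-425,-50],"dr":[0,0,-0.36]}])

```text
$.deltas[0]: bad value
```

>>> apply_moves(deltas=[{"travel":[-47,-43,-10],"dr":[0,0,-0.09],"claw":0},{"travel":[-94,-86,-20],"dr":[0,0,-0.18],"claw":0},{"travel":[-141,-128,-30],"dr":[0,0,-0.27],"claw":0},{"travel":[-188,-170,-40],"dr":[0,0,-0.36],"claw":0},{"travel":[-235,-213,-50],"dr":[0,0,-0.36],"claw":0},{"travel":[-282,-255,-50],"dr":[0,0,-0.36],"claw":0},{"travel":[-328,-298,-50],"dr":[0,0,-0.36],"claw":0},{"travel":[-375,-340,-50],"dr":[0,0,-0.36],"claw":0},{"travel":[-422,-383,-50],"dr":[0,0,-0.36],"claw":0},{"travel":[-469,-425,-50],"dr":[0,0,-0.36],"claw":0}], newtons=60)

```text
t: 1.35
position: [0.4956, 0.0091, 0.2545]
tool_rot: [180.0, 0.0, -179.8]
ft_force: [1.2, 0.4, 0.8]
width: 0.999
finger_force: 0.0
```

```bash
python3 - <<'E'
from h import *
s=sensors.observe(); print(s['t'],s['position'],s['tool_rot'],s['joint_positions'])
P=eyes.camera_params('wrist'); cv2.imwrite('pics/w1.png',eyes.snapshot('wrist')[:,:,::-1]); np.save('pics/w1.npy',P); print(P)
E
```

```text
1.35 [0.4956255  0.0090713  0.25453296] [ 1.79987269e+02  8.02891185e-03 -1.79775098e+02] [-1.41170834e+01 -1.12117209e+01 -5.91061993e+00  9.52964759e+01
  1.43232499e-02 -1.43419852e+01]
{'fx': 371.64829954431775, 'fy': 371.64829954431775, 'cx': 318.7661053187743, 'cy': 237.19594178146497, 'view': array([[-3.64678554e-03,  9.99993343e-01, -1.23269215e-04,
        -6.74906916e-03],
       [-9.62776723e-01, -3.54438037e-03, -2.70274711e-01,
         5.25483841e-01],
       [-2.70273349e-01, -8.66953178e-04,  9.62783239e-01,
        -2.92800888e-01],
       [ 0.00000000e+00,  0.00000000e+00,  0.00000000e+00,
         1.00000000e+00]])}
```

View pics/w1.png

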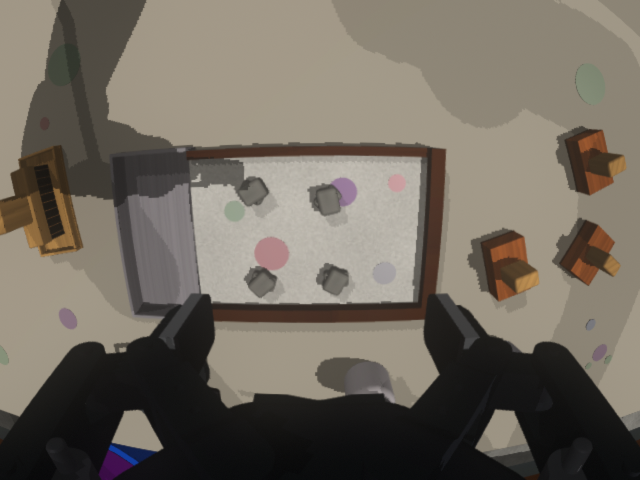

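Wrist view: bed with four lumps in the canvas; stop at px x≈425, rail at y≈305; brush at (40,200), blocks at (595,160), (507,265), (590,250). Refine the bed and brush from it.

```bash
python3 - <<'E'
from h import *
P=np.load('pics/w1.npy',allow_pickle=True).item(); im=cv2.imread('pics/w1.png'); g=cv2.cvtColor(im,cv2.COLOR_BGR2GRAY).astype(float); print(ray(P,[0,0],True)[0])
def edge(prof,thr):
    i=np.flatnonzero((prof[:-1]>=thr)&(prof[1:]<thr))
    return None if len(i)==0 else i[0]+(prof[i[0]]-thr)/(prof[i[0]]-prof[i[0]+1])
L=[(405+e,r) for r in range(165,290) if (e:=edge(g[r,405:440],110)) is not None]
F=[(c,292+e) for c in range(225,405) if (e:=edge(g[292:316,c],110)) is not None]
N=[(c,170-e) for c in range(260,415) if (e:=edge(g[170:145:-1,c],110)) is not None]
R=[(210-e,r) for r in range(220,290) if (e:=edge(g[r,210:180:-1],150)) is not None]
for n,p,z in(('stop',L,.024),('rail',F,.024),('kerb',N,.032),('right',R,.024)):
    q,d=fitline(plane(P,p,z,True)); print(n,len(p),q,np.degrees(np.arctan2(d[1],d[0])))
print('lumps',plane(P,[(252,190),(327,199),(261,281),(334,279)],.038,True))
print('brush bristle bottom-ish edge',plane(P,[(37,167),(63,236)],.034,True))
hsv=cv2.cvtColor(im,cv2.COLOR_BGR2HSV).astype(int)
b=(hsv[...,0]<=13)&(hsv[...,1]>110)&(hsv[...,2]>95); b[:,:460]=0
for c,s,k in comps(b,300): 
    print(c,s,'rect',rect(P,k,.03,True))
E
```

```text
[0.42676272 0.00835769 0.42392795]
stop 125 [530.10144 120.90573] 0.021010365
rail 180 [620.34406   30.156683] -89.40149
kerb 155 [447.53497   15.545035] -89.35086
right 70 [ 552.5856  -134.98889] 0.6962859
lumps [[ 0.48349788 -0.06212167]
 [ 0.49333036  0.0172157 ]
 [ 0.58676912 -0.05640327]
 [ 0.58363557  0.02593288]]
brush bristle bottom-ish edge [[ 0.44305478 -0.35689337]
 [ 0.53583262 -0.32400607]]
[593.25874126 142.37296037] [578 130  30  23 429] rect [414.8 359.5  49.   31.  -66.6]
[597.02717391 181.67391304] [585 172  29  23 368] rect [454.  377.2  48.6  31.8 -65.3]
[601.10941476 239.85750636] [588 225  27  28 393] rect [543.1 400.   48.8  29.1  60.5]
[510.12211221 250.42574257] [490 237  38  27 606] rect [560.3 242.7  49.3  37.4 -71.4]
[584.18556701 270.95360825] [571 258  28  27 388] rect [582.5 376.7  49.2  28.1  59.1]
```

>>> apply_moves(deltas=[{"travel":[0,-60,0],"dr":[0,0,-0.1],"claw":0},{"travel":[2,-120,0],"dr":[0,0,-0.192],"claw":0},{"travel":[4,-180,0],"dr":[0,0,-0.192],"claw":0},{"travel":[6,-240,0],"dr":[0,0,-0.192],"claw":0},{"travel":[8,-300,0],"dr":[0,0,-0.192],"claw":0},{"travel":[8,-360,0],"dr":[0,0,-0.192],"claw":0},{"travel":[8,-366,0],"dr":[0,0,-0.192],"claw":0},{"travel":[8,-366,0],"dr":[0,0,-0.192],"claw":0}])

```text
t: 2.4
position: [0.4884, -0.3549, 0.2541]
tool_rot: [179.9, -0.0, -168.8]
ft_force: [-0.5, 0.9, 0.3]
width: 0.998
finger_force: 0.0
```

```bash
cat >> h.py <<'E'
def wshot(n):
    s=sensors.observe(); P=eyes.camera_params('wrist'); im=np.ascontiguousarray(eyes.snapshot('wrist')[:,:,::-1])
    cv2.imwrite(f'pics/{n}.png',im); np.save(f'pics/{n}.npy',P); print(round(s['t'],2),s['position'].round(4),s['tool_rot'].round(2),s['ft_force'].round(1)); return P,im
E
python3 - <<'E'
from h import *
P,im=wshot('w2')
cv2.imwrite('pics/c3.png',cv2.resize(im[80:320,160:480],None,fx=2.5,fy=2.5))
E
```

```text
2.4 [ 0.4884 -0.3549  0.2541] [ 1.7992e+02 -2.0000e-02 -1.6881e+02] [-0.5  0.9  0.3]
```

View pics/c3.png

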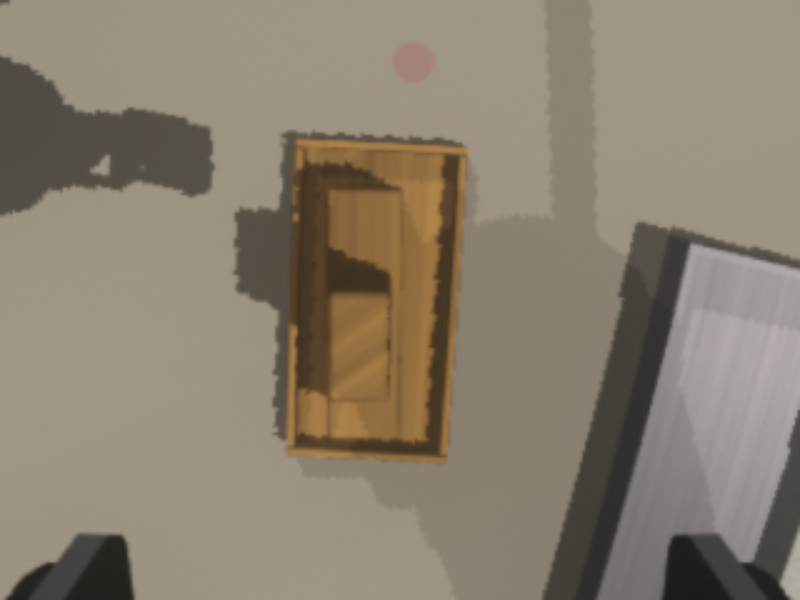

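The handle top is at crop (330–388, 292–400), square to the gripper. The rest corners are at about (298,142), (466,150), (446,460), (288,455).

```bash
python3 - <<'E'
from h import *
P=np.load('pics/w2.npy',allow_pickle=True).item()
f=lambda p,z:plane(P,np.array(p)/2.5+[160,80],z,True)*1000
h=f([(330,292),(388,292),(388,400),(330,400)],.112); print('handle',h,h.mean(0)); d=h[0]-h[3]; d2=h[1]-h[2]; print(np.degrees(np.arctan2(-d[1],-d[0])),np.degrees(np.arctan2(-d2[1],-d2[0])))
r=f([(298,142),(466,150),(446,460),(288,455)],.018); print('rest',r,r.mean(0)); d=r[0]-r[3]; d2=r[1]-r[2]; print(np.degrees(np.arctan2(-d[1],-d[0])),np.degrees(np.arctan2(-d2[1],-d2[0])))
c=h.mean(0)/1000; p=sensors.observe()['position']; print('to tool',to_tool([*(c-p[:2]),.072-p[2]]),p)
E
```

```text
handle [[ 475.93742959 -380.71312325]
 [ 472.17614429 -361.3662437 ]
 [ 509.58132125 -354.05939286]
 [ 513.51197765 -373.95017927]] [ 492.80171819 -367.52223477]
10.20327263667991 11.053157086964857
rest [[ 429.94465875 -410.15853138]
 [ 419.48931038 -338.15449317]
 [ 559.54637989 -317.69918737]
 [ 571.44572591 -390.14573986]] [ 495.10651873 -364.03948794]
8.050069858971867 8.309288467321624
to tool [ -1.4 -14.1 182.5] [ 0.48868396 -0.35411161  0.25455935]
```

>>> apply_moves(deltas=[{"travel":[0,0,0],"dr":[0,0,0],"claw":0},{"travel":[0,0,0],"dr":[0,0,0],"claw":0},{"travel":[0,0,0],"dr":[0,0,0],"claw":0}])

```text
t: 2.82
position: [0.4889, -0.3544, 0.255]
tool_rot: [-180.0, 0.0, -168.7]
ft_force: [-0.0, 0.3, 0.4]
width: 0.998
finger_force: 0.0
```

>>> apply_moves(deltas=[{"travel":[-1.5,-13.5,50],"dr":[0,0,0.01],"claw":0},{"travel":[-1.5,-13.5,100],"dr":[0,0,0.01],"claw":0},{"travel":[-1.5,-13.5,140],"dr":[0,0,0.01],"claw":0},{"travel":[-1.5,-13.5,170],"dr":[0,0,0.01],"claw":0},{"travel":[-1.5,-13.5,183],"dr":[0,0,0.01],"claw":0},{"travel":[-1.5,-13.5,183],"dr":[0,0,0.01],"claw":0.8},{"travel":[-1.5,-13.5,183],"dr":[0,0,0.01],"claw":1},{"travel":[-1.5,-13.5,183],"dr":[0,0,0.01],"claw":1},{"travel":[-1.5,-13.5,183],"dr":[0,0,0.01],"claw":1},{"travel":[-1.5,-13.5,183],"dr":[0,0,0.01],"claw":1}], newtons=60)

```text
t: 4.08
position: [0.4934, -0.3685, 0.0731]
tool_rot: [-179.9, 0.1, -169.3]
ft_force: [-0.2, 0.5, 6.0]
width: 0.24
finger_force: 59.7
```

```bash
python3 - <<'E'
from h import *
s=sensors.observe(); print({k:np.round(s[k],4) for k in('t','position','tool_rot','ft_force','width','finger_force')})
E
```

```text
{'t': np.float64(4.075), 'position': array([ 0.4934, -0.3685,  0.0731]), 'tool_rot': array([-1.799031e+02,  6.830000e-02, -1.693296e+02]), 'ft_force': array([-0.1783,  0.5184,  6.0028]), 'width': np.float64(0.2397), 'finger_force': np.float64(59.7367)}
```

>>> apply_moves(deltas=[{"travel":[0,0,-50],"dr":[0,0,0],"claw":1},{"travel":[0,0,-100],"dr":[0,0,0],"claw":1},{"travel":[-11,52,-110],"dr":[0,0,0.04],"claw":1},{"travel":[-22,106,-110],"dr":[0,0,0.08],"claw":1},{"travel":[-33,161,-110],"dr":[0,0,0.12],"claw":1},{"travel":[-45,216,-110],"dr":[0,0,0.176],"claw":1},{"travel":[-56,271,-110],"dr":[0,0,0.176],"claw":1},{"travel":[-68,326,-110],"dr":[0,0,0.176],"claw":1},{"travel":[-79,381,-110],"dr":[0,0,0.176],"claw":1},{"travel":[-90,434,-110],"dr":[0,0,0.176],"claw":1}])

```text
t: 5.32
position: [0.5006, 0.0771, 0.1818]
tool_rot: [180.0, 0.0, -179.4]
ft_force: [0.9, -0.4, -2.1]
width: 0.236
finger_force: 59.7
```

>>> apply_moves(deltas=[{"travel":[0,0,0],"dr":[0,0,0],"claw":1},{"travel":[0,0,0],"dr":[0,0,0],"claw":1}])

```text
t: 5.58
position: [0.5008, 0.0752, 0.1816]
tool_rot: [-180.0, -0.0, -179.4]
ft_force: [0.4, 0.0, -0.2]
width: 0.236
finger_force: 59.9
```

```bash
python3 - <<'E'
from h import *
s=sensors.observe(); print({k:np.round(s[k],4) for k in('t','position','tool_rot','ft_force','width','finger_force')})
top=eyes.snapshot('top')[:,:,::-1]; cv2.imwrite('pics/c4.png',cv2.resize(np.ascontiguousarray(top[200:350,230:450]),None,fx=3.5,fy=3.5))
E
```

```text
{'t': np.float64(5.575), 'position': array([0.5008, 0.0752, 0.1816]), 'tool_rot': array([-1.799854e+02, -4.400000e-03, -1.793725e+02]), 'ft_force': array([ 0.4268,  0.0211, -0.2365]), 'width': np.float64(0.2358), 'finger_force': np.float64(59.859)}
```

View pics/c4.png

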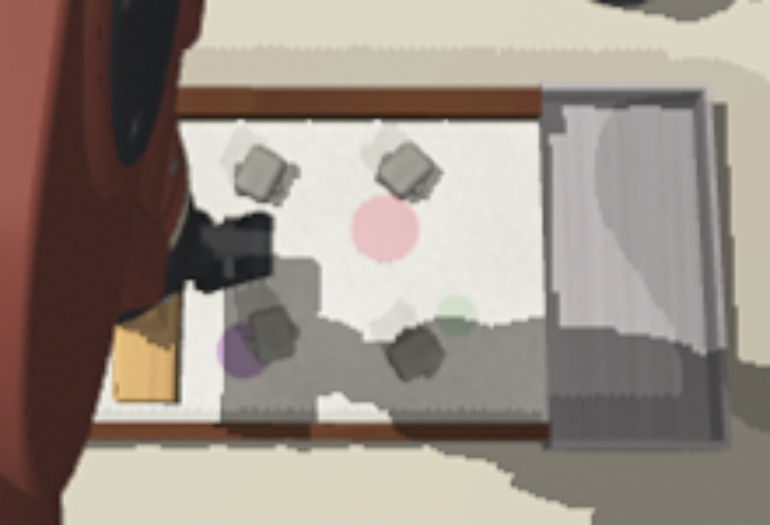

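The canvas shows four lumps with the brush held behind them at left. Sweep the near lane first.

>>> apply_moves(deltas=[{"travel":[0,0,40],"dr":[0,0,0],"claw":1},{"travel":[0,0,70],"dr":[0,0,0],"claw":1},{"travel":[0,0,87],"dr":[0,0,0],"claw":1},{"travel":[0,0,87],"dr":[0,0,0],"claw":1},{"travel":[0,-15,87],"dr":[0,0,0],"claw":1},{"travel":[0,-35,87],"dr":[0,0,0],"claw":1},{"travel":[0,-55,87],"dr":[0,0,0],"claw":1},{"travel":[0,-75,87],"dr":[0,0,0],"claw":1},{"travel":[0,-95,87],"dr":[0,0,0],"claw":1},{"travel":[0,-115,87],"dr":[0,0,0],"claw":1}])

```text
t: 6.88
position: [0.5023, -0.0416, 0.0955]
tool_rot: [-180.0, 0.1, -179.5]
ft_force: [0.6, -0.4, -2.4]
width: 0.235
finger_force: 61.0
```

>>> apply_moves(deltas=[{"travel":[0,-20,0],"dr":[0,0,0],"claw":1},{"travel":[0,-40,0],"dr":[0,0,0],"claw":1},{"travel":[0,-60,0],"dr":[0,0,0],"claw":1},{"travel":[0,-80,0],"dr":[0,0,0],"claw":1},{"travel":[0,-100,0],"dr":[0,0,0],"claw":1},{"travel":[0,-125,0],"dr":[0,0,0],"claw":1},{"travel":[0,-125,0],"dr":[0,0,0],"claw":1},{"travel":[0,-125,-40],"dr":[0,0,0],"claw":1},{"travel":[0,-125,-85],"dr":[0,0,0],"claw":1},{"travel":[0,-125,-85],"dr":[0,0,0],"claw":1}])

```text
t: 8.12
position: [0.5051, -0.1655, 0.1836]
tool_rot: [-179.8, 0.3, -179.4]
ft_force: [0.0, -0.9, -2.6]
width: 0.236
finger_force: 61.1
```

```bash
python3 - <<'E'
from h import *
P,im=wshot('w3')
top=eyes.snapshot('top')[:,:,::-1]; cv2.imwrite('pics/c5.png',np.hstack([cv2.resize(np.ascontiguousarray(top[200:350,230:450]),None,fx=1.8,fy=1.8),cv2.resize(im[80:350,110:510],(400,270))]))
E
```

```text
8.12 [ 0.5051 -0.1655  0.1836] [-179.83    0.29 -179.39] [ 0.  -0.9 -2.6]
```

View pics/c5.png

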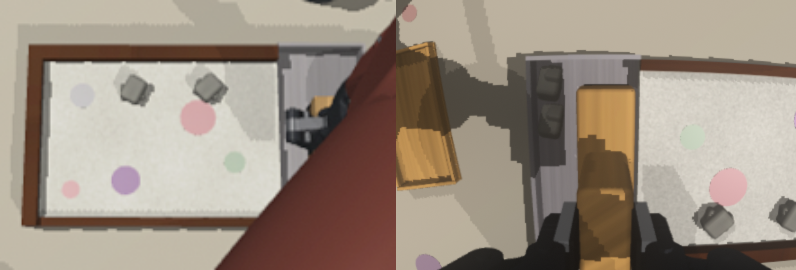

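Both near lumps lie in the tray; the far pair remain. Now the far lane.

>>> apply_moves(deltas=[{"travel":[-10,50,0],"dr":[0,0,0],"claw":1},{"travel":[-25,105,0],"dr":[0,0,0],"claw":1},{"travel":[-40,160,0],"dr":[0,0,0],"claw":1},{"travel":[-61,210,0],"dr":[0,0,0],"claw":1},{"travel":[-61,242,0],"dr":[0,0,0],"claw":1},{"travel":[-61,242,0],"dr":[0,0,0],"claw":1},{"travel":[-61,242,40],"dr":[0,0,0],"claw":1},{"travel":[-61,242,75],"dr":[0,0,0],"claw":1},{"travel":[-61,242,87],"dr":[0,0,0],"claw":1},{"travel":[-61,242,87],"dr":[0,0,0],"claw":1}])

```text
t: 9.48
position: [0.5615, 0.0772, 0.0932]
tool_rot: [-180.0, -0.0, -179.5]
ft_force: [0.6, -0.3, -2.4]
width: 0.242
finger_force: 61.1
```

>>> apply_moves(deltas=[{"travel":[0,-15,0],"dr":[0,0,0],"claw":1},{"travel":[0,-35,0],"dr":[0,0,0],"claw":1},{"travel":[0,-55,0],"dr":[0,0,0],"claw":1},{"travel":[0,-75,0],"dr":[0,0,0],"claw":1},{"travel":[0,-95,0],"dr":[0,0,0],"claw":1},{"travel":[0,-115,0],"dr":[0,0,0],"claw":1},{"travel":[0,-135,0],"dr":[0,0,0],"claw":1}])

```text
t: 10.35
position: [0.5632, -0.0584, 0.0927]
tool_rot: [180.0, 0.0, -179.4]
ft_force: [0.5, 0.4, 0.6]
width: 0.241
finger_force: 61.3
```

>>> apply_moves(deltas=[{"travel":[0,-20,0],"dr":[0,0,0],"claw":1},{"travel":[0,-40,0],"dr":[0,0,0],"claw":1},{"travel":[0,-60,0],"dr":[0,0,0],"claw":1},{"travel":[0,-80,0],"dr":[0,0,0],"claw":1},{"travel":[0,-105,0],"dr":[0,0,0],"claw":1},{"travel":[0,-105,0],"dr":[0,0,0],"claw":1},{"travel":[0,-105,-40],"dr":[0,0,0],"claw":1},{"travel":[0,-105,-85],"dr":[0,0,0],"claw":1},{"travel":[0,-105,-85],"dr":[0,0,0],"claw":1}])

```text
t: 11.48
position: [0.566, -0.1627, 0.1817]
tool_rot: [-179.8, 0.3, -179.4]
ft_force: [0.5, -0.0, -2.0]
width: 0.239
finger_force: 61.1
```

```bash
python3 - <<'E'
from h import *
P,im=wshot('w4')
top=eyes.snapshot('top')[:,:,::-1]; cv2.imwrite('pics/c6.png',np.hstack([cv2.resize(np.ascontiguousarray(top[200:350,230:450]),None,fx=1.8,fy=1.8),cv2.resize(im[80:350,110:510],(400,270))]))
E
```

```text
11.47 [ 0.566  -0.1627  0.1817] [-179.84    0.3  -179.39] [ 0.5 -0.  -2. ]
```

View pics/c6.png

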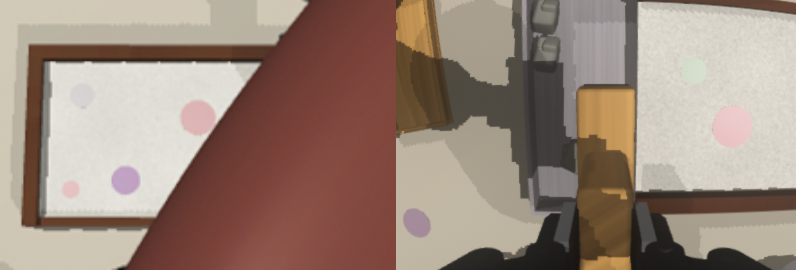

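>>> apply_moves(deltas=[{"travel":[15,-45,0],"dr":[0,0,-0.05],"claw":1},{"travel":[34,-95,0],"dr":[0,0,-0.1],"claw":1},{"travel":[53,-145,0],"dr":[0,0,-0.176],"claw":1},{"travel":[74,-202,0],"dr":[0,0,-0.176],"claw":1},{"travel":[74,-202,0],"dr":[0,0,-0.176],"claw":1},{"travel":[74,-202,0],"dr":[0,0,-0.176],"claw":1},{"travel":[74,-202,50],"dr":[0,0,-0.176],"claw":1},{"travel":[74,-202,85],"dr":[0,0,-0.176],"claw":1},{"travel":[74,-202,101],"dr":[0,0,-0.176],"claw":1},{"travel":[74,-202,101],"dr":[0,0,-0.176],"claw":1}])

```text
t: 12.82
position: [0.4923, -0.3636, 0.0761]
tool_rot: [179.9, -0.0, -169.3]
ft_force: [0.8, -1.2, -1.1]
width: 0.238
finger_force: 61.1
```

>>> apply_moves(deltas=[{"travel":[0,0,3],"dr":[0,0,0],"claw":1},{"travel":[0,0,3],"dr":[0,0,0],"claw":1}])

```text
t: 13.08
position: [0.4929, -0.3653, 0.0748]
tool_rot: [-179.9, 0.1, -169.3]
ft_force: [-0.1, -0.6, -2.1]
width: 0.237
finger_force: 61.1
```

>>> apply_moves(deltas=[{"travel":[0,0,2],"dr":[0,0,0],"claw":1},{"travel":[0,0,2],"dr":[0,0,0],"claw":1},{"travel":[0,0,2],"dr":[0,0,0],"claw":1}])

```text
t: 13.45
position: [0.4925, -0.3654, 0.0726]
tool_rot: [-179.9, 0.0, -169.3]
ft_force: [-2.1, 0.1, 5.0]
width: 0.238
finger_force: 62.0
```

>>> apply_moves(deltas=[{"travel":[0,0,0],"dr":[0,0,0],"claw":0},{"travel":[0,0,0],"dr":[0,0,0],"claw":0},{"travel":[0,0,0],"dr":[0,0,0],"claw":0},{"travel":[0,0,-50],"dr":[0,0,0],"claw":0},{"travel":[0,0,-110],"dr":[0,0,0],"claw":0},{"travel":[0,0,-170],"dr":[0,0,0],"claw":0},{"travel":[-15,53,-178],"dr":[0,0,0],"claw":0},{"travel":[-30,106,-178],"dr":[0,0,0],"claw":0},{"travel":[-45,160,-178],"dr":[0,0,0],"claw":0},{"travel":[-60,214,-178],"dr":[0,0,0],"claw":0}])

```text
t: 14.7
position: [0.5116, -0.1417, 0.2497]
tool_rot: [-180.0, 0.0, -169.4]
ft_force: [1.6, 1.1, -0.1]
width: 0.993
finger_force: 0.0
```

>>> apply_moves(deltas=[{"travel":[-15,53,0],"dr":[0,0,-0.17],"claw":0},{"travel":[-30,106,0],"dr":[0,0,-0.34],"claw":0},{"travel":[-45,160,0],"dr":[0,0,-0.51],"claw":0},{"travel":[-60,214,0],"dr":[0,0,-0.69],"claw":0},{"travel":[-75,267,0],"dr":[0,0,-0.86],"claw":0},{"travel":[-90,320,0],"dr":[0,0,-1.03],"claw":0},{"travel":[-105,374,0],"dr":[0,0,-1.2],"claw":0},{"travel":[-120,428,0],"dr":[0,0,-1.385],"claw":0},{"travel":[-120,428,0],"dr":[0,0,-1.385],"claw":0},{"travel":[-120,428,0],"dr":[0,0,-1.385],"claw":0}])

```text
t: 15.95
position: [0.5503, 0.2992, 0.2495]
tool_rot: [180.0, -0.0, -90.0]
ft_force: [0.7, -0.3, 0.4]
width: 0.996
finger_force: 0.0
```

```bash
python3 - <<'E'
from h import *
P,im=wshot('w5')
top=eyes.snapshot('top')[:,:,::-1]; cv2.imwrite('pics/top5.png',top); cv2.imwrite('pics/c7.png',np.vstack([np.hstack([cv2.resize(np.ascontiguousarray(top[210:340,370:540]),(390,300)),cv2.resize(np.ascontiguousarray(top[210:340,230:400]),(390,300))]),cv2.resize(im[100:340],(780,292))]))
E
```

```text
15.95 [0.5503 0.2992 0.2495] [ 1.7998e+02 -2.0000e-02 -9.0020e+01] [ 0.7 -0.3  0.4]
```

View pics/c7.png

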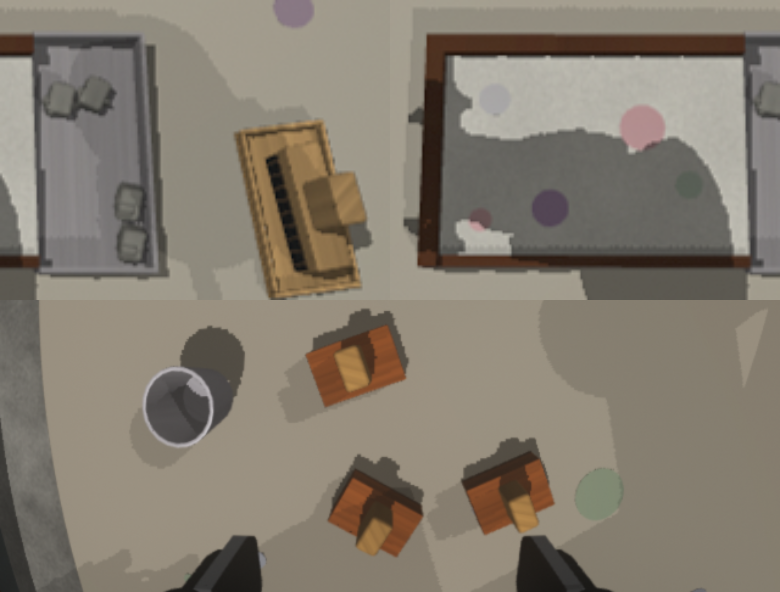

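All four lumps are in the tray, the canvas is clear and the brush stands upright in the rest. The three blocks in the wrist view are at crop (357,366), (375,514), (508,492).

```bash
cat >> h.py <<'E'
def blocks(P,im,box=None):
    hsv=cv2.cvtColor(im,cv2.COLOR_BGR2HSV).astype(int); H,S,V=hsv[...,0],hsv[...,1],hsv[...,2]
    b=(H<=14)&(S>130)&(V>85); 
    y=(H>=14)&(H<=20)&(S>90)&(V>135)
    for m in(b,y): m[380:]=0
    if box: b[:, :box[0]]=0;b[:,box[1]:]=0
    u=cv2.morphologyEx((b|y).astype(np.uint8),cv2.MORPH_CLOSE,np.ones((5,5)))
    for c,s,k in comps(u,600):
        bb=k&b; n=max(comps(bb,20),key=lambda a:a[1][4],default=None)
        bb=sum([q[2] for q in comps(bb,40)])>0
        pts=np.argwhere(bb)[:,::-1].astype(np.float32)
        (cx,cy),(a,e),t=cv2.minAreaRect((plane(P,pts,.03,True)*1000).astype(np.float32))
        if a<e:a,e,t=e,a,t+90
        yy=[q for q in comps(k&y,30)]; r=rect(P,max(yy,key=lambda q:q[1][4])[2],.072,True) if yy else None
        print('px',c.round(0),'base',np.round([cx,cy,a,e,(t+90)%180-90],1),'ridge',r)
E
python3 - <<'E'
from h import *
im=cv2.imread('pics/w5.png');P=np.load('pics/w5.npy',allow_pickle=True).item()
blocks(P,im)
E
```

```text
px [291. 156.] base [578.2 249.1  74.4  49.4  19. ] ridge [578.  249.9  31.8  17.8 -70.9]
px [419. 266.] base [435.2 368.6  74.8  49.1  24.3] ridge [434.5 369.2  31.   18.3 -66.1]
px [288. 269.] base [582.3 377.1  50.   29.9  62.2] ridge None
px [320. 290.] base [543.6 399.6  48.7  29.9  59.9] ridge [562.7 389.7  30.3  16.7  59.6]
```

>>> apply_moves(deltas=[{"travel":[25,-14,50],"dr":[0,0,-0.166],"claw":0},{"travel":[50,-28,105],"dr":[0,0,-0.332],"claw":0},{"travel":[50,-28,155],"dr":[0,0,-0.332],"claw":0},{"travel":[50,-28,190],"dr":[0,0,-0.332],"claw":0},{"travel":[50,-28,203],"dr":[0,0,-0.332],"claw":0},{"travel":[50,-28,203],"dr":[0,0,-0.332],"claw":0},{"travel":[50,-28,203],"dr":[0,0,-0.332],"claw":0.7},{"travel":[50,-28,203],"dr":[0,0,-0.332],"claw":1},{"travel":[50,-28,203],"dr":[0,0,-0.332],"claw":1},{"travel":[50,-28,203],"dr":[0,0,-0.332],"claw":1}], newtons=60)

```text
t: 17.3
position: [0.5785, 0.2495, 0.047]
tool_rot: [-180.0, -0.0, -70.9]
ft_force: [0.7, 0.0, -0.3]
width: 0.144
finger_force: 0.0
```

>>> apply_moves(deltas=[{"travel":[0,0,0],"dr":[0,0,0],"claw":1},{"travel":[0,0,-40],"dr":[0,0,0],"claw":1},{"travel":[0,0,-80],"dr":[0,0,0],"claw":1},{"travel":[0,0,-80],"dr":[0,0,0],"claw":1}])

```text
t: 17.8
position: [0.5806, 0.2499, 0.1308]
tool_rot: [-179.6, -0.0, -71.0]
ft_force: [0.8, 0.2, -0.0]
width: 0.002
finger_force: 0.0
```

The jaws shut on nothing, so I'll look again.

```bash
python3 - <<'E'
from h import *
P,im=wshot('w6'); blocks(P,im)
top=eyes.snapshot('top')[:,:,::-1]; cv2.imwrite('pics/c8.png',np.vstack([cv2.resize(im[60:380],(640,320)),cv2.resize(np.ascontiguousarray(top[210:340,80:340]),(640,260))]))
E
```

```text
17.8 [0.5806 0.2499 0.1308] [-1.7965e+02 -4.0000e-02 -7.0950e+01] [ 0.8  0.2 -0. ]
px [322. 229.] base [578.3 249.   74.2  49.1  19. ] ridge [578.6 248.9  31.5  19.5 -70.9]
```

View pics/c8.png

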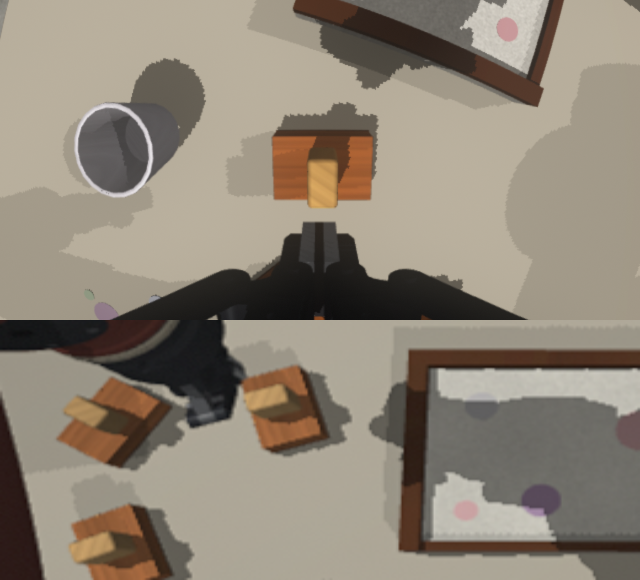

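```bash
python3 - <<'E'
from h import *
P=np.load('pics/w6.npy',allow_pickle=True).item(); V=P['view']
def pf(X):
    q=np.atleast_2d(X)@V[:3,:3].T+V[:3,3]; a=np.arctan2(np.hypot(q[:,0],q[:,1]),-q[:,2]); n=np.hypot(q[:,0],q[:,1])
    return np.c_[P['cx']+P['fx']*a*q[:,0]/n, P['cy']-P['fy']*a*q[:,1]/n]
print('cam',ray(P,[0,0],True)[0])
print(pf([[.5806,.2499,.1308],[.5806,.2499,.1228],[.5806,.2499,.05],[.5783,.249,.072],[.5783,.249,.03]]))
s=sensors.observe(); print(s['width'],s['finger_force'])
E
```

```text
cam [0.60162301 0.18454507 0.30024366]
[[317.79827044 278.80726584]
 [317.9262426  272.94030178]
 [318.7483339  235.26192456]
 [322.39896004 244.19251216]
 [322.19216996 228.0853436 ]]
0.0015996393213792992 0.0
```

>>> apply_moves(deltas=[{"travel":[0,0,0],"dr":[0,0,0],"claw":0},{"travel":[0,0,0],"dr":[0,0,0],"claw":0},{"travel":[0,0,0],"dr":[0,0,0],"claw":0},{"travel":[0,0,0],"dr":[0,0,0],"claw":0},{"travel":[0,0,40],"dr":[0,0,0],"claw":0},{"travel":[0,0,75],"dr":[0,0,0],"claw":0},{"travel":[0,0,83],"dr":[0,0,0],"claw":0},{"travel":[0,0,83],"dr":[0,0,0],"claw":0.5},{"travel":[0,0,83],"dr":[0,0,0],"claw":0.5},{"travel":[0,0,83],"dr":[0,0,0],"claw":0.5}])

```text
t: 19.15
position: [0.5794, 0.2496, 0.0453]
tool_rot: [-179.9, -0.0, -71.0]
ft_force: [-0.4, -0.3, -0.6]
width: 0.501
finger_force: 0.0
```

```bash
python3 - <<'E'
from h import *
P,im=wshot('w7'); cv2.imwrite('pics/c9.png',im[100:400,120:520])
print(sensors.observe()['width'])
E
```

```text
19.15 [0.5794 0.2496 0.0453] [-1.7987e+02 -1.0000e-02 -7.0950e+01] [-0.4 -0.3 -0.6]
0.5012740478703384
```

View pics/c9.png

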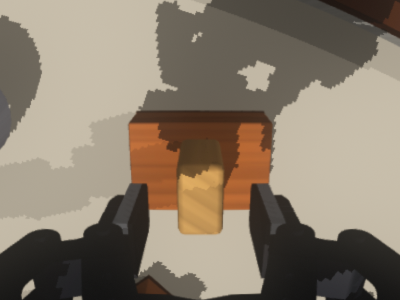

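The pads look near ridge-top height, higher than the numbers suggest. I'll lower gradually and watch the force.

>>> apply_moves(deltas=[{"travel":[0,0,4],"dr":[0,0,0],"claw":0.5},{"travel":[0,0,8],"dr":[0,0,0],"claw":0.5},{"travel":[0,0,8],"dr":[0,0,0],"claw":0.5}])

```text
t: 19.58
position: [0.5779, 0.2494, 0.035]
tool_rot: [179.9, 0.0, -71.0]
ft_force: [-0.2, -0.5, 0.0]
width: 0.499
finger_force: 0.0
```

```bash
python3 - <<'E'
from h import *
P,im=wshot('w8')
S=eyes.camera_params('scene'); sc=eyes.snapshot('scene')[:,:,::-1]; u=proj(S,[[.58,.25,.05]])[0].astype(int); print(u, proj(S,[[.5795,.2496,z] for z in(.03,.045,.072)]))
cv2.imwrite('pics/c10.png',cv2.resize(np.ascontiguousarray(sc[u[1]-75:u[1]+45,u[0]-80:u[0]+80]),None,fx=5,fy=5,interpolation=cv2.INTER_CUBIC))
E
```

```text
19.57 [0.5779 0.2494 0.035 ] [ 1.7995e+02  1.0000e-02 -7.0950e+01] [-0.2 -0.5  0. ]
[381 202] [[380.98140051 208.89726442]
 [381.48269102 204.44670821]
 [382.40247993 196.28064064]]
```

View pics/c10.png

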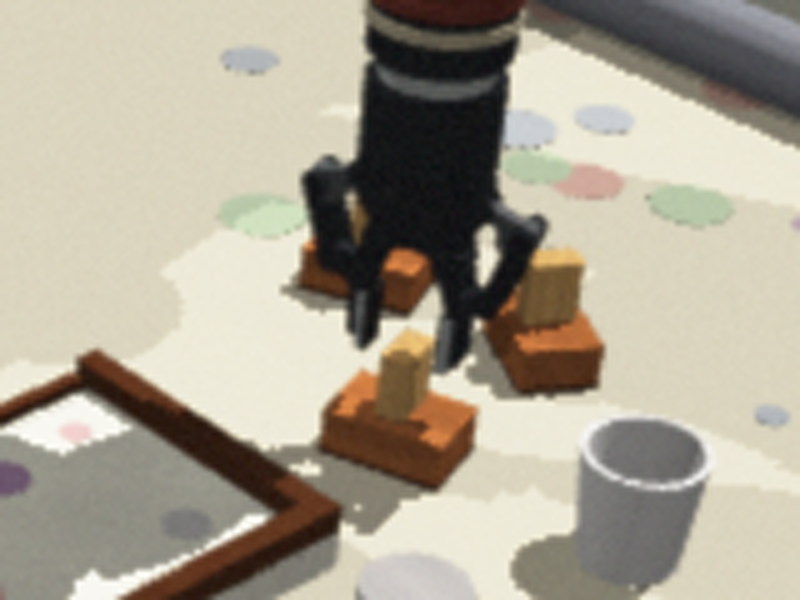

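```bash
python3 - <<'E'
from h import *
P=np.load('pics/w8.npy',allow_pickle=True).item(); S=eyes.camera_params('scene')
for n,w,s in(('mid',(319,283),(382,198)),('L/R',(370,283),(373,196)),('R/L',(268,283),(391,200)),('L2',(370,283),(391,200)),('R2',(268,283),(373,196))):
    c1,d1=ray(P,w,True); c2,d2=ray(S,s); d1=d1[0]/np.linalg.norm(d1);d2=d2[0]/np.linalg.norm(d2)
    A=np.c_[d1,-d2]; t=np.linalg.lstsq(A,c2-c1,rcond=None)[0]; a=c1+t[0]*d1;b=c2+t[1]*d2; print(n,((a+b)/2).round(4),'gap',np.linalg.norm(a-b).round(4))
E
```

```text
mid [0.5838 0.2391 0.072 ] gap 0.0063
L/R [0.5628 0.2299 0.0723] gap 0.0008
R/L [0.6041 0.2498 0.0698] gap 0.0126
L2 [0.5794 0.2496 0.0627] gap 0.0497
R2 [0.5922 0.2178 0.0973] gap 0.0305
```

Triangulated, the fingertips stand about 36 mm above the nominal TCP height when half open, so I'll go lower carefully.

>>> apply_moves(deltas=[{"travel":[0,0,6],"dr":[0,0,0],"claw":0.5},{"travel":[0,0,12],"dr":[0,0,0],"claw":0.5},{"travel":[0,0,16],"dr":[0,0,0],"claw":0.5},{"travel":[0,0,16],"dr":[0,0,0],"claw":0.5}])

```text
t: 20.18
position: [0.578, 0.2494, 0.0191]
tool_rot: [180.0, 0.0, -71.0]
ft_force: [-0.1, -0.3, 0.3]
width: 0.5
finger_force: 0.0
```

>>> apply_moves(deltas=[{"travel":[0,0,4],"dr":[0,0,0],"claw":0.5},{"travel":[0,0,8],"dr":[0,0,0],"claw":0.5},{"travel":[0,0,8],"dr":[0,0,0],"claw":0.8},{"travel":[0,0,8],"dr":[0,0,0],"claw":0.8},{"travel":[0,0,8],"dr":[0,0,0],"claw":1},{"travel":[0,0,8],"dr":[0,0,0],"claw":1},{"travel":[0,0,8],"dr":[0,0,0],"claw":1}])

```text
t: 21.05
position: [0.5783, 0.2494, 0.0116]
tool_rot: [180.0, 0.0, -71.0]
ft_force: [-0.5, -0.1, -2.9]
width: 0.227
finger_force: 58.6
```

```bash
python3 - <<'E'
from h import *
P,im=wshot('w9')
sc=eyes.snapshot('scene')[:,:,::-1]; 
cv2.imwrite('pics/c11.png',np.hstack([cv2.resize(np.ascontiguousarray(sc[140:240,320:440]),None,fx=3,fy=3),im[120:420,140:500]]))
E
```

```text
21.05 [0.5783 0.2494 0.0116] [179.99   0.   -70.95] [-0.5 -0.1 -2.9]
```

View pics/c11.png

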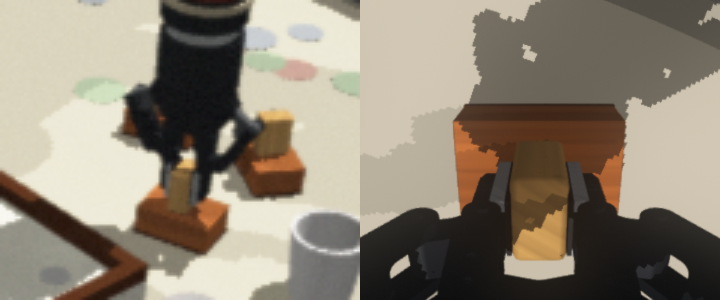

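The ridge is gripped (width 0.227, 59 N). Now lift and carry to the corner.

>>> apply_moves(deltas=[{"travel":[0,0,-40],"dr":[0,0,0],"claw":1},{"travel":[0,0,-80],"dr":[0,0,0],"claw":1},{"travel":[40,14,-80],"dr":[0,0,0.08],"claw":1},{"travel":[80,27,-80],"dr":[0,0,0.16],"claw":1},{"travel":[115,40,-80],"dr":[0,0,0.24],"claw":1},{"travel":[148.5,51,-80],"dr":[0,0,0.322],"claw":1},{"travel":[148.5,51,-80],"dr":[0,0,0.322],"claw":1},{"travel":[148.5,51,-80],"dr":[0,0,0.322],"claw":1},{"travel":[148.5,51,-50],"dr":[0,0,0.322],"claw":1},{"travel":[148.5,51,-34],"dr":[0,0,0.322],"claw":1}], newtons=80)

```text
t: 22.4
position: [0.5778, 0.0935, 0.0442]
tool_rot: [179.9, 0.0, -89.3]
ft_force: [-0.2, -0.1, -2.9]
width: 0.223
finger_force: 81.2
```

>>> apply_moves(deltas=[{"travel":[0,0,3],"dr":[0,0,0],"claw":1},{"travel":[0,0,6],"dr":[0,0,0],"claw":1},{"travel":[0,0,6],"dr":[0,0,0],"claw":1}])

```text
t: 22.78
position: [0.5791, 0.0925, 0.0404]
tool_rot: [-179.9, 0.0, -89.4]
ft_force: [-0.0, -0.1, -2.9]
width: 0.222
finger_force: 81.2
```

>>> apply_moves(deltas=[{"travel":[0,0,2],"dr":[0,0,0],"claw":1},{"travel":[0,0,4],"dr":[0,0,0],"claw":1},{"travel":[0,0,4],"dr":[0,0,0],"claw":1}])

```text
t: 23.15
position: [0.5787, 0.0924, 0.0357]
tool_rot: [-180.0, 0.0, -89.4]
ft_force: [0.9, -0.4, -2.3]
width: 0.222
finger_force: 81.4
```

>>> apply_moves(deltas=[{"travel":[0,-2,0.5],"dr":[0,0,0],"claw":1},{"travel":[0,-4,0.5],"dr":[0,0,0],"claw":1},{"travel":[0,-5,0.5],"dr":[0,0,0],"claw":1},{"travel":[0,-5,0.5],"dr":[0,0,0],"claw":1}])

```text
t: 23.65
position: [0.5837, 0.0925, 0.0356]
tool_rot: [180.0, -0.0, -89.4]
ft_force: [-4.4, -0.3, 4.8]
width: 0.222
finger_force: 82.5
```

>>> apply_moves(deltas=[{"travel":[0,-1,0],"dr":[0,0,0],"claw":1},{"travel":[0,-2,0],"dr":[0,0,0],"claw":1},{"travel":[0,-2,0],"dr":[0,0,0],"claw":1}])

```text
t: 24.02
position: [0.5838, 0.0924, 0.0357]
tool_rot: [179.8, -0.0, -89.4]
ft_force: [-15.4, -0.6, 13.4]
width: 0.222
finger_force: 83.8
```

>>> apply_moves(deltas=[{"travel":[-2,0,0],"dr":[0,0,0],"claw":1},{"travel":[-4,0,0],"dr":[0,0,0],"claw":1},{"travel":[-4,0,0],"dr":[0,0,0],"claw":1}])

```text
t: 24.4
position: [0.5837, 0.0937, 0.0358]
tool_rot: [179.8, -0.3, -89.5]
ft_force: [-16.9, -13.8, 14.8]
width: 0.224
finger_force: 83.8
```

>>> apply_moves(deltas=[{"travel":[0,2,-0.7],"dr":[0,0,0],"claw":1},{"travel":[-1,2,-0.7],"dr":[0,0,0],"claw":1},{"travel":[-2,2,-0.7],"dr":[0,0,0],"claw":1},{"travel":[-2,2,-0.7],"dr":[0,0,0],"claw":1}])

```text
t: 24.9
position: [0.5836, 0.0988, 0.0356]
tool_rot: [180.0, 0.0, -89.4]
ft_force: [-1.1, 0.8, -2.5]
width: 0.221
finger_force: 81.5
```

>>> apply_moves(deltas=[{"travel":[-1,0,0],"dr":[0,0,0],"claw":1},{"travel":[-2,0,0],"dr":[0,0,0],"claw":1},{"travel":[-2,0,0],"dr":[0,0,0],"claw":1}])

```text
t: 25.28
position: [0.5836, 0.1007, 0.0359]
tool_rot: [-180.0, 0.0, -89.4]
ft_force: [-0.8, -0.2, -3.1]
width: 0.22
finger_force: 81.4
```

>>> apply_moves(deltas=[{"travel":[-1,0,0],"dr":[0,0,0],"claw":1},{"travel":[-2,0,0],"dr":[0,0,0],"claw":1},{"travel":[-3,0,0],"dr":[0,0,0],"claw":1},{"travel":[-3,0,0],"dr":[0,0,0],"claw":1}])

```text
t: 25.78
position: [0.5835, 0.1036, 0.0359]
tool_rot: [180.0, 0.0, -89.4]
ft_force: [-1.3, -0.2, -1.9]
width: 0.221
finger_force: 81.4
```

```bash
python3 - <<'E'
from h import *
P,im=wshot('w10'); blocks(P,im)
top=np.ascontiguousarray(eyes.snapshot('top')[:,:,::-1]); cv2.imwrite('pics/top10.png',top)
h=cv2.cvtColor(im,cv2.COLOR_BGR2HSV)
for r in range(180,300,4):
    print(r, plane(P,[(320,r)],.054,True).round(3)[0], h[r,270],h[r,285],h[r,355])
E
```

```text
25.77 [0.5835 0.1036 0.0359] [ 1.80e+02  1.00e-02 -8.94e+01] [-1.3 -0.2 -1.9]
px [218.  73.] base [632.5   4.7  62.8  16.  -89. ] ridge None
px [295. 267.] base [589.4  98.1 100.2  81.3   0.6] ridge NoneTraceback (most recent call last):
  File "<stdin>", line 2, in <module>
  File "h.py", line 43, in blocks
    (cx,cy),(a,e),t=cv2.minAreaRect((plane(P,pts,.03,True)*1000).astype(np.float32))
                                     ~~~~~^^^^^^^^^^^^^^^^
  File "h.py", line 11, in plane
    c,d=ray(P,uv,fish); return (c+d*((z-c[2])/d[:,2])[:,None])[:,:2]
        ~~~^^^^^^^^^^^
  File "h.py", line 5, in ray
    uv=np.atleast_2d(np.asarray(uv,float)); a=(uv[:,0]-P['cx'])/P['fx']; b=(uv[:,1]-P['cy'])/P['fy']
                                               ~~^^^^^
IndexError: index 0 is out of bounds for axis 1 with size 0
```

```bash
python3 - <<'E'
from h import *
im=cv2.imread('pics/w10.png');P=np.load('pics/w10.npy',allow_pickle=True).item()
h=cv2.cvtColor(im,cv2.COLOR_BGR2HSV).astype(int)
for c in (265,280,345,360,375):
    s=h[:,c,1]; r=np.arange(120,330); on=[k for k in r if s[k]>100 and s[k-1]<=100]
    d=[k for k in r if abs(h[k,c,2]-h[k-1,c,2])>30]
    print(c,'S on',on,'V jumps',[(k,h[k-1,c,2],h[k,c,2]) for k in d], [plane(P,[(c,k)],.024,True).round(4)[0].tolist() for k in on[:1]],[plane(P,[(c,k)],.054,True).round(4)[0].tolist() for k in d[:4]])
E
```

```text
265 S on [np.int64(225), np.int64(310), np.int64(312), np.int64(318), np.int64(320)] V jumps [(np.int64(224), np.int64(97), np.int64(62)), (np.int64(255), np.int64(101), np.int64(159)), (np.int64(294), np.int64(149), np.int64(97)), (np.int64(295), np.int64(97), np.int64(50))] [[0.6106, 0.0794]] [[0.6062, 0.0716], [0.6066, 0.0854], [0.6073, 0.1039], [0.6073, 0.1044]]
280 S on [np.int64(225)] V jumps [(np.int64(164), np.int64(137), np.int64(210)), (np.int64(168), np.int64(226), np.int64(185)), (np.int64(169), np.int64(185), np.int64(133)), (np.int64(224), np.int64(92), np.int64(59))] [[0.6029, 0.0794]] [[0.5995, 0.0464], [0.5995, 0.048], [0.5995, 0.0484], [0.5998, 0.0715]]
345 S on [np.int64(225)] V jumps [(np.int64(322), np.int64(119), np.int64(154))] [[0.5702, 0.0791]] [[0.5709, 0.1176]]
360 S on [np.int64(225)] V jumps [(np.int64(224), np.int64(93), np.int64(62))] [[0.5626, 0.079]] [[0.5661, 0.0712]]
375 S on [np.int64(225)] V jumps [(np.int64(224), np.int64(96), np.int64(65)), (np.int64(296), np.int64(152), np.int64(97)), (np.int64(297), np.int64(97), np.int64(55))] [[0.5549, 0.0789]] [[0.5598, 0.0711], [0.5578, 0.1044], [0.5578, 0.1049]]
```

The stop face is really at y≈0.129; the strip I measured earlier was its shadow. I'll push on to contact.

>>> apply_moves(deltas=[{"travel":[-1,0,0],"dr":[0,0,0],"claw":1},{"travel":[-2,0,0],"dr":[0,0,0],"claw":1},{"travel":[-2,0,0],"dr":[0,0,0],"claw":1}])

```text
t: 26.2
position: [0.5835, 0.1045, 0.036]
tool_rot: [180.0, -0.1, -89.4]
ft_force: [-2.4, -5.0, -1.4]
width: 0.222
finger_force: 81.5
```

>>> apply_moves(deltas=[{"travel":[-1,-0.5,0.5],"dr":[0,0,0],"claw":1},{"travel":[-1.5,-0.5,0.5],"dr":[0,0,0],"claw":1},{"travel":[-1.5,-0.5,0.5],"dr":[0,0,0],"claw":1}])

```text
t: 26.58
position: [0.5836, 0.1046, 0.036]
tool_rot: [179.9, -0.3, -89.5]
ft_force: [-6.9, -11.8, 4.1]
width: 0.223
finger_force: 82.3
```

>>> apply_moves(deltas=[{"travel":[0.8,0.5,-0.5],"dr":[0,0,0],"claw":1},{"travel":[0.8,0.5,-0.5],"dr":[0,0,0],"claw":0.4},{"travel":[0.8,0.5,-0.5],"dr":[0,0,0],"claw":0.3},{"travel":[0.8,0.5,-0.5],"dr":[0,0,0],"claw":0.2},{"travel":[0.8,0.5,-40],"dr":[0,0,0],"claw":0},{"travel":[0.8,0.5,-90],"dr":[0,0,0],"claw":0},{"travel":[-20,10,-140],"dr":[0,0,0],"claw":0},{"travel":[-65,35,-150],"dr":[0,0,-0.14],"claw":0},{"travel":[-110,60,-150],"dr":[0,0,-0.28],"claw":0},{"travel":[-155,85,-150],"dr":[0,0,-0.412],"claw":0}])

```text
t: 27.82
position: [0.4967, 0.2626, 0.1859]
tool_rot: [-179.9, 0.0, -65.5]
ft_force: [1.0, 0.2, 0.3]
width: 0.997
finger_force: 0.0
```

```bash
cat >> h.py <<'E'
def go(x,y,z,yaw):
    "tool-axis travel (mm) and dr_z to a world pose from the measured pose"
    s=sensors.observe(); d=np.array([x,y,z])-s['position']; dz=(yaw-s['tool_rot'][2]+180)%360-180
    print('travel',to_tool(d),'drz',round(-np.radians(dz),3),'from',s['position'].round(4),s['tool_rot'].round(1))
E
python3 - <<'E'
from h import *
go(.435,.369,.17,-65.9)
E
```

```text
travel [-122.4   12.2   15.9] drz 0.006 from [0.4967 0.2626 0.1859] [-179.9    0.   -65.5]
```

>>> apply_moves(deltas=[{"travel":[-50,5,0],"dr":[0,0,0],"claw":0},{"travel":[-100,10,0],"dr":[0,0,0],"claw":0},{"travel":[-122,12,0],"dr":[0,0,0],"claw":0},{"travel":[-122,12,0],"dr":[0,0,0],"claw":0}])

```text
t: 28.32
position: [0.4356, 0.3688, 0.1856]
tool_rot: [-180.0, 0.0, -65.6]
ft_force: [0.6, -0.5, 0.2]
width: 0.996
finger_force: 0.0
```

```bash
sed -i 's/if a<e:a,e,t=e,a,t+90/if a<e:a,e,t=e,a,t+90/; s/        pts=np.argwhere/        if not np.any(bb): continue\n        pts=np.argwhere/' h.py; python3 - <<'E'
from h import *
P,im=wshot('w11'); blocks(P,im)
top=np.ascontiguousarray(eyes.snapshot('top')[:,:,::-1]); cv2.imwrite('pics/top11.png',top)
T=eyes.camera_params('top'); h=cv2.cvtColor(top,cv2.COLOR_BGR2HSV).astype(int)
# placed block: base top and ridge seen by top camera
m=(h[...,0]<=16)&(h[...,1]>110)&(h[...,2]>100); m[:, :245]=0; m[:,400:]=0; m[:215]=0;m[330:]=0
for c,s,k in comps(m,60): print(c,s,rect(T,k,.054))
go(.4349,.3689,.0116,-65.9)
E
```

```text
28.32 [0.4356 0.3688 0.1856] [-1.7997e+02  2.0000e-02 -6.5640e+01] [ 0.6 -0.5  0.2]
px [181. 181.] base [562.1 388.8  74.4  49.3 -30.1] ridge [562.6 389.   31.5  17.6  60.8]
px [317. 216.] base [434.9 368.4  74.3  48.7  24.4] ridge [435.1 370.1  29.9  17.4 -65.7]
[263.9822294  249.90145396] [251 231  27  37 619] [583.3 104.4  72.2  50.4   0.8]
travel [ -2.3   1.  173.9] drz 0.002 from [0.4367 0.3672 0.1855] [-180.    -0.   -65.8]
```

>>> apply_moves(deltas=[{"travel":[-1,1,60],"dr":[0,0,0],"claw":0},{"travel":[-1,1,115],"dr":[0,0,0],"claw":0},{"travel":[-1,1,155],"dr":[0,0,0],"claw":0},{"travel":[-1,1,174],"dr":[0,0,0],"claw":0.2},{"travel":[-1,1,174],"dr":[0,0,0],"claw":0.6},{"travel":[-1,1,174],"dr":[0,0,0],"claw":0.8},{"travel":[-1,1,174],"dr":[0,0,0],"claw":1},{"travel":[-1,1,174],"dr":[0,0,0],"claw":1},{"travel":[-1,1,174],"dr":[0,0,0],"claw":1}], newtons=80)

```text
t: 29.55
position: [0.4369, 0.3687, 0.0137]
tool_rot: [-179.8, -0.0, -65.8]
ft_force: [-0.1, -0.4, 6.8]
width: 0.222
finger_force: 79.4
```

```bash
python3 - <<'E'
from h import *
print(sensors.observe()['width'],sensors.observe()['finger_force'])
go(.5795,.048,.0946,-89.4)
E
```

```text
0.22191653731774405 79.4042980670929
travel [351.    1.1 -80.9] drz 0.412 from [0.4369 0.3687 0.0137] [-179.8   -0.   -65.8]
```

>>> apply_moves(deltas=[{"travel":[0,0,-40],"dr":[0,0,0],"claw":1},{"travel":[0,0,-85],"dr":[0,0,0],"claw":1},{"travel":[40,0,-118],"dr":[0,0,0.06],"claw":1},{"travel":[90,0,-118],"dr":[0,0,0.14],"claw":1},{"travel":[140,0,-118],"dr":[0,0,0.22],"claw":1},{"travel":[195,0,-118],"dr":[0,0,0.3],"claw":1},{"travel":[250,1,-118],"dr":[0,0,0.38],"claw":1},{"travel":[305,1,-118],"dr":[0,0,0.412],"claw":1},{"travel":[350,1,-118],"dr":[0,0,0.412],"claw":1},{"travel":[350,1,-118],"dr":[0,0,0.412],"claw":1}])

```text
t: 30.8
position: [0.5786, 0.0455, 0.1295]
tool_rot: [-180.0, -0.0, -89.6]
ft_force: [-1.3, 0.3, -1.5]
width: 0.22
finger_force: 79.1
```

```bash
python3 - <<'E'
from h import *
go(.5800,.0500,.0390,-89.4)
E
```

```text
travel [-4.6 -1.4 90.5] drz -0.004 from [0.5786 0.0455 0.1295] [-180.    -0.   -89.6]
```

>>> apply_moves(deltas=[{"travel":[-3,-1,40],"dr":[0,0,-0.003],"claw":1},{"travel":[-3,-1,70],"dr":[0,0,-0.003],"claw":1},{"travel":[-3,-1,86],"dr":[0,0,-0.003],"claw":1},{"travel":[-3,-1,90],"dr":[0,0,-0.003],"claw":1},{"travel":[-3,-1,90],"dr":[0,0,-0.003],"claw":1}])

```text
t: 31.42
position: [0.5792, 0.0515, 0.0404]
tool_rot: [-179.9, -0.0, -89.2]
ft_force: [-0.5, -0.2, -1.7]
width: 0.219
finger_force: 79.1
```

>>> apply_moves(deltas=[{"travel":[0,0,1.5],"dr":[0,0,0.003],"claw":1},{"travel":[0,0,2.5],"dr":[0,0,0.003],"claw":1},{"travel":[0,0,2.5],"dr":[0,0,0.003],"claw":1}])

```text
t: 31.8
position: [0.5793, 0.0512, 0.0377]
tool_rot: [-179.9, -0.0, -89.4]
ft_force: [0.3, -0.2, 1.7]
width: 0.22
finger_force: 79.6
```

>>> apply_moves(deltas=[{"travel":[0,-2,-0.6],"dr":[0,0,0],"claw":1},{"travel":[0,-4,-0.6],"dr":[0,0,0],"claw":1},{"travel":[0,-5.5,-0.6],"dr":[0,0,0],"claw":1},{"travel":[0,-6,-0.6],"dr":[0,0,0],"claw":1},{"travel":[0,-6,-0.6],"dr":[0,0,0],"claw":1}])

```text
t: 32.42
position: [0.5843, 0.0513, 0.0378]
tool_rot: [179.9, -0.0, -89.4]
ft_force: [-6.8, -0.7, 5.8]
width: 0.224
finger_force: 80.5
```

>>> apply_moves(deltas=[{"travel":[0,0.8,-0.5],"dr":[0,0,0],"claw":1},{"travel":[-1.5,0.8,-0.5],"dr":[0,0,0],"claw":1},{"travel":[-3,0.8,-0.5],"dr":[0,0,0],"claw":1},{"travel":[-4.5,0.8,-0.5],"dr":[0,0,0],"claw":1},{"travel":[-4.5,0.8,-0.5],"dr":[0,0,0],"claw":1}])

```text
t: 33.05
position: [0.5841, 0.0533, 0.0382]
tool_rot: [-180.0, -0.3, -89.5]
ft_force: [-1.4, -13.2, -1.0]
width: 0.223
finger_force: 79.6
```

>>> apply_moves(deltas=[{"travel":[0.7,0,0.4],"dr":[0,0,0],"claw":1},{"travel":[0.7,0,0.4],"dr":[0,0,0],"claw":0.4},{"travel":[0.7,0,0.4],"dr":[0,0,0],"claw":0.3},{"travel":[0.7,0,0.4],"dr":[0,0,0],"claw":0.2},{"travel":[0.7,0,-40],"dr":[0,0,0],"claw":0},{"travel":[0.7,0,-90],"dr":[0,0,0],"claw":0},{"travel":[-20,1,-140],"dr":[0,0,0],"claw":0},{"travel":[-70,4,-150],"dr":[0,0,0.14],"claw":0},{"travel":[-125,7,-150],"dr":[0,0,0.28],"claw":0},{"travel":[-180,10,-150],"dr":[0,0,0.42],"claw":0}])

```text
t: 34.3
position: [0.5719, 0.2375, 0.1884]
tool_rot: [-180.0, 0.0, -113.7]
ft_force: [1.1, -0.5, -0.3]
width: 1.003
finger_force: 0.0
```

```bash
cat >> h.py <<'E'
def placed():
    top=np.ascontiguousarray(eyes.snapshot('top')[:,:,::-1]); T=eyes.camera_params('top'); h=cv2.cvtColor(top,cv2.COLOR_BGR2HSV).astype(int)
    m=(h[...,0]<=16)&(h[...,1]>110)&(h[...,2]>100); m[:, :247]=0; m[:,400:]=0; m[:215]=0;m[330:]=0
    for c,s,k in comps(m,60): print('placed',c,s,rect(T,k,.054))
    cv2.imwrite('pics/toplast.png',top)
E
python3 - <<'E'
from h import *
go(.5622,.389,.18,-120.1); placed()
E
```

```text
travel [-134.7   69.9    8.5] drz 0.111 from [0.5719 0.2375 0.1884] [-180.     0.  -113.7]
placed [289.9047619  235.42857143] [269 231  34  15 273] [605.8  63.   65.6  28.4 -89.2]
```

>>> apply_moves(deltas=[{"travel":[-45,23,0],"dr":[0,0,0.06],"claw":0},{"travel":[-90,47,0],"dr":[0,0,0.111],"claw":0},{"travel":[-134,70,0],"dr":[0,0,0.111],"claw":0},{"travel":[-134,70,0],"dr":[0,0,0.111],"claw":0},{"travel":[-134,70,0],"dr":[0,0,0.111],"claw":0}])

```text
t: 34.98
position: [0.561, 0.3864, 0.1878]
tool_rot: [180.0, -0.0, -119.8]
ft_force: [-0.5, 0.8, 0.0]
width: 0.998
finger_force: 0.0
```

```bash
python3 - <<'E'
from h import *
P,im=wshot('w12'); blocks(P,im); placed()
go(.5622,.389,.0125,-120.1)
E
```

```text
34.98 [0.561  0.3864 0.1878] [ 1.8000e+02 -2.0000e-02 -1.1979e+02] [-0.5  0.8  0. ]
px [319. 219.] base [562.6 388.6  74.   49.2 -29.8] ridge [562.7 390.   30.3  16.   60.2]
placed [277.06654676 236.72482014] [251 231  52  24 556] [596.5  80.   99.9  46.5 -89.2]
placed [266.6746988  257.65060241] [259 254  17  10  83] [563.3  98.8  32.   16.8  82.5]
placed [296.41322314 259.80165289] [285 254  18  14 121] [560.9  45.9  36.8  22.3  82.5]
travel [ -3.4   1.1 175.7] drz 0.004 from [0.5614 0.3855 0.1882] [-180.     0.  -119.9]
```

>>> apply_moves(deltas=[{"travel":[-3,1,60],"dr":[0,0,0.003],"claw":0},{"travel":[-3,1,115],"dr":[0,0,0.003],"claw":0},{"travel":[-3,1,155],"dr":[0,0,0.003],"claw":0},{"travel":[-3,1,175.5],"dr":[0,0,0.003],"claw":0.2},{"travel":[-3,1,175.5],"dr":[0,0,0.003],"claw":0.6},{"travel":[-3,1,175.5],"dr":[0,0,0.003],"claw":0.8},{"travel":[-3,1,175.5],"dr":[0,0,0.003],"claw":1},{"travel":[-3,1,175.5],"dr":[0,0,0.003],"claw":1},{"travel":[-3,1,175.5],"dr":[0,0,0.003],"claw":1}], newtons=80)

```text
t: 36.2
position: [0.5636, 0.3902, 0.0152]
tool_rot: [-179.8, 0.2, -120.0]
ft_force: [1.7, -1.5, 8.2]
width: 0.224
finger_force: 79.3
```

```bash
python3 - <<'E'
from h import *
go(.5800,-.002,.1295,-89.4)
E
```

```text
travel [ 331.  -210.7 -114.8] drz -0.534 from [0.5636 0.3902 0.0152] [-179.8    0.2 -120. ]
```

>>> apply_moves(deltas=[{"travel":[0,0,-40],"dr":[0,0,0],"claw":1},{"travel":[0,0,-90],"dr":[0,0,0],"claw":1},{"travel":[35,-22,-118],"dr":[0,0,-0.1],"claw":1},{"travel":[80,-51,-118],"dr":[0,0,-0.2],"claw":1},{"travel":[125,-80,-118],"dr":[0,0,-0.3],"claw":1},{"travel":[170,-108,-118],"dr":[0,0,-0.4],"claw":1},{"travel":[215,-137,-118],"dr":[0,0,-0.5],"claw":1},{"travel":[260,-165,-118],"dr":[0,0,-0.534],"claw":1},{"travel":[305,-194,-118],"dr":[0,0,-0.534],"claw":1},{"travel":[331,-211,-118],"dr":[0,0,-0.534],"claw":1}])

```text
t: 37.45
position: [0.579, -0.005, 0.1311]
tool_rot: [-180.0, -0.0, -89.5]
ft_force: [0.9, -0.8, -2.2]
width: 0.225
finger_force: 78.8
```

>>> apply_moves(deltas=[{"travel":[0,0,0],"dr":[0,0,0],"claw":1},{"travel":[0,0,0],"dr":[0,0,0],"claw":1}])

```text
t: 37.7
position: [0.5789, -0.0021, 0.1308]
tool_rot: [-180.0, 0.0, -89.4]
ft_force: [-0.2, -0.4, -2.7]
width: 0.222
finger_force: 78.8
```

```bash
python3 - <<'E'
from h import *
go(.5800,-.001,.0410,-89.4)
E
```

```text
travel [-1.1 -1.1 89.8] drz -0.0 from [ 0.5789 -0.0021  0.1308] [-180.     0.   -89.4]
```

>>> apply_moves(deltas=[{"travel":[0,-1,40],"dr":[0,0,0],"claw":1},{"travel":[0,-1,70],"dr":[0,0,0],"claw":1},{"travel":[0,-1,86],"dr":[0,0,0],"claw":1},{"travel":[0,-1,90],"dr":[0,0,0],"claw":1},{"travel":[0,-1,91],"dr":[0,0,0],"claw":1},{"travel":[0,-1,91],"dr":[0,0,0],"claw":1}])

```text
t: 38.45
position: [0.5808, -0.0026, 0.0408]
tool_rot: [-179.9, -0.0, -89.4]
ft_force: [0.2, -0.2, -2.4]
width: 0.224
finger_force: 78.7
```

>>> apply_moves(deltas=[{"travel":[0,0,1.5],"dr":[0,0,0],"claw":1},{"travel":[0,0,2.5],"dr":[0,0,0],"claw":1},{"travel":[0,0,2.5],"dr":[0,0,0],"claw":1}])

```text
t: 38.83
position: [0.5809, -0.0028, 0.0392]
tool_rot: [-179.9, -0.0, -89.4]
ft_force: [-4.2, 0.3, 10.1]
width: 0.22
finger_force: 80.8
```

>>> apply_moves(deltas=[{"travel":[0,-1,-1.2],"dr":[0,0,0],"claw":1},{"travel":[0,-3,-1.2],"dr":[0,0,0],"claw":1},{"travel":[0,-4.5,-1.2],"dr":[0,0,0],"claw":1},{"travel":[0,-5.2,-1.2],"dr":[0,0,0],"claw":1},{"travel":[0,-5.2,-1.2],"dr":[0,0,0],"claw":1}])

```text
t: 39.45
position: [0.5848, -0.0027, 0.0392]
tool_rot: [180.0, -0.0, -89.4]
ft_force: [-7.8, -1.3, 9.9]
width: 0.219
finger_force: 80.6
```

>>> apply_moves(deltas=[{"travel":[0,0.8,-0.9],"dr":[0,0,0],"claw":1},{"travel":[-2,0.8,-0.9],"dr":[0,0,0],"claw":1},{"travel":[-4,0.8,-0.9],"dr":[0,0,0],"claw":1},{"travel":[-6,0.8,-0.9],"dr":[0,0,0],"claw":1},{"travel":[-8,0.8,-0.9],"dr":[0,0,0],"claw":1},{"travel":[-8,0.8,-0.9],"dr":[0,0,0],"claw":1}])

```text
t: 40.2
position: [0.5845, 0.0052, 0.0393]
tool_rot: [-180.0, -0.1, -89.4]
ft_force: [1.2, -5.1, 0.9]
width: 0.225
finger_force: 79.3
```

>>> apply_moves(deltas=[{"travel":[-1,-0.3,0],"dr":[0,0,0],"claw":1},{"travel":[-2,-0.3,0],"dr":[0,0,0],"claw":1},{"travel":[-2,-0.3,0],"dr":[0,0,0],"claw":1}])

```text
t: 40.58
position: [0.5846, 0.0053, 0.0394]
tool_rot: [180.0, -0.2, -89.5]
ft_force: [-1.8, -13.2, 2.3]
width: 0.222
finger_force: 79.5
```

>>> apply_moves(deltas=[{"travel":[0.9,0.3,0],"dr":[0,0,0],"claw":1},{"travel":[0.9,0.3,0],"dr":[0,0,0],"claw":0.4},{"travel":[0.9,0.3,0],"dr":[0,0,0],"claw":0.3},{"travel":[0.9,0.3,0],"dr":[0,0,0],"claw":0.2},{"travel":[0.9,0.3,-40],"dr":[0,0,0],"claw":0},{"travel":[0.9,0.3,-90],"dr":[0,0,0],"claw":0},{"travel":[0.9,10,-140],"dr":[0,0,0],"claw":0},{"travel":[1,60,-180],"dr":[0,0,0],"claw":0},{"travel":[1,90,-200],"dr":[0,0,0],"claw":0},{"travel":[1,90,-200],"dr":[0,0,0],"claw":0}])

```text
t: 41.82
position: [0.4945, 0.0057, 0.2416]
tool_rot: [-179.8, -0.0, -89.4]
ft_force: [0.5, -0.2, -0.6]
width: 0.998
finger_force: 0.0
```

```bash
python3 - <<'E'
from h import *
P,im=wshot('w13')
hsv=cv2.cvtColor(im,cv2.COLOR_BGR2HSV).astype(int); H,S,V=[hsv[...,i] for i in range(3)]
b=(H<=14)&(S>130)&(V>95); y=(H>=14)&(H<=20)&(S>90)&(V>125)
for c,s,k in comps(b,100): print('base',c.round(),s[4],rect(P,k,.054,True))
for c,s,k in comps(y,80): print('ridge',c.round(),s[4],rect(P,k,.096,True))
E
```

```text
41.83 [0.4945 0.0057 0.2416] [-1.7976e+02 -4.0000e-02 -8.9400e+01] [ 0.5 -0.2 -0.6]
base [256. 248.] 3310 [559.8  53.7 150.4  30.7  88.9]
base [207. 239.] 2064 [606.4  53.4 148.7  30.9  89.7]
ridge [219. 213.] 679 [583.9   3.8  31.   18.8 -89.5]
ridge [222. 266.] 603 [583.5  54.   31.7  18.7 -89.4]
ridge [227. 314.] 514 [582.8 103.8  31.2  18.6 -89. ]
```

```bash
python3 -c "
from bench import bot
print(bot.job_done())"
```

```text
the job is handed in; nothing more can be done
None
```

The job is handed in. All four lumps are in the tray, the brush stands upright in its rest, and the three blocks present form one closed row against the rail and left stop. A wrist-camera check puts the row at 150.4 mm long. I didn't re-check the pot, jar and cup in an image before handing in, and no verdict came back.

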